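# Slide the handled stamp into its storage rail

### The job

Put the stamp with the turned, knob-topped wooden handle away in the white stamp rail. It goes in upright and only from the open, flared end: bring its foot in there, slide it along under the two metal lips until it is fully home at the closed end, and let go of it.

Things in the scene. Friction and masses are not known exactly. Their poses are not given: they have to be found in the camera images.
- handle_stamp: The only stamp with a turned beech handle, upright among low block stamps; 50 g, 74 mm tall. Origin: centre of its underside, z up. Foot 35 mm along x, 43 mm along y, 21 mm high; round waist 24 mm thick from 21 to 40 mm height; round knob 30 mm thick from 40 to 74 mm: grasp it from above. Half a turn about z makes no difference.
- stamp_rail: White rail fixed to the table, 168 mm along x, 65 mm wide (90 at the flared end), 34 mm high; floor 4 mm thick. Origin: centre of its underside; x points the way a stamp slides in, z up. From x = -34 to 76 mm a channel 51 mm wide inside, a metal lip over each side (30 to 34 mm above the table), a 32 mm slot between the lips for the stamp's waist. Stop wall at x = 76 mm, 34 mm high.
- rail_mouth (a point): Point on the floor of the open flared end, on the centre line, at the rail's x = -58 mm, z = 4 mm; axes as the rail's. From x = -84 to -34 mm the floor is open above, between guide walls 20 mm high that narrow from about 78 to 52 mm apart; a stamp centred here stands clear of the lips.
- rail_home (a point): Point on the channel floor, at the rail's x = 58 mm, z = 4 mm, where the centre of the stamp's underside lies when it is fully home against the stop, its 43 mm side across the channel; 116 mm along the rail's x from rail_mouth; axes as the rail's.
Not all that is in view belongs to the job. What is shaped like the handle_stamp but orange or purple is not meant.

How it is judged:
By the outcome, as a careful person would: the job done as asked, in the order asked, and still so for the second after the job is handed in, with the robot touching nothing.
It also fails if it takes over 42 s, if anything falls off the work surface, if the arm or the gripper's body presses on something with over 40 N, if the wrist force passes 120 N, or if a joint passes its speed limit or range.

### The arm

A 6-joint arm with a two-finger parallel gripper is mounted at the origin on the work surface; the furniture and walls round the work are solid. World frame = base frame: x ahead of the robot, y to its left, z up, the work surface at z = 0. Lengths are in mm, angles in rad, forces in N, time in s.
With the tool pointing down it reaches from about 300 to 775 mm from the base axis. Payload 14.6 kg.
Tool frame: the origin (TCP) lies at the very end of the fingers, on their centre line; the grasp point (between the pads) lies 19 mm behind it; y points along the fingers, z is the direction in which the jaws open and shut, and the axes are right-handed (so a half turn about y gives the same grasp; the last joint's range is limited). The gripper opens to 94 mm and grips with 3 to 60 N. Pads are 16 mm wide; open, the fingers measure 119 mm over their backs; the gripper's body (75 mm by 177 mm) begins 78 mm behind the grasp point.
Start: joints at [-1.252, 0.3, 1.521, -0, 1.321, -0.067], TCP at [206.958, -509.566, 172.346] pointing down, gripper open.
Joint ranges: [-3.03, 3.03], [-0.79, 2.21], [0.23, 2.52], [-1.04, 4.18], [0, 3.07], [-2.55, 2.55]. Speed limits (rad/s): [2.22, 2.22, 2.57, 3.14, 3.14, 3.14].

### API

Orientations are given as [roll, pitch, yaw] about the fixed x, y, z axes, in that order (R = Rz(yaw) Ry(pitch) Rx(roll)).
In Python, from cell import monitor, optics, manip gives the robot as it stands.
- The arm moves only by the shell command python3 -m creep 'ROWS' [FORCE]. ROWS is JSON, a list of rows, each an object of numbers: "tx", "ty", "tz": the shift along the tool's x, y, z scaled (see below); "turn": the turn about the tool's y scaled (see below); "fingers": the finger opening in mm, from 0 to 94. In form: [{"tx": .., "ty": .., "tz": .., "turn": .., "fingers": ..}, ...]. A call has 1 to 20 rows; each row is the pose to reach, as a shift and turn from the pose measured when the call began, along the tool's axes at that moment, turning the shorter way round; what a row does not reach only later rows make up. The controller multiplies each number of a shift by 200 mm and each number of a turn by pi rad. A row lasts 1/10 s, in which the tool goes at most 50 mm and 8.59 degrees, less where a joint would pass 70% of its speed; a pose out of reach is approached as far as the arm can. A call with a number of a shift or a turn outside -1 to 1 is refused whole. A call with a gripper value outside its range is refused whole. The fingers move at their own pace and stop on an object; FORCE is the grip in N (left out, the last holds). Time passes only in rows, so rows that repeat a pose let the fingers close. It gives the time, the measured TCP pose, the force and the opening at its end, in the units of the state.
- monitor.read_state(): the state, without advancing time (a new reading comes with each control period).
- optics.camera(name): name is "side" or "top" or "wrist"; returns a dict with "frame" (400x640x3 uint8, red, green, blue), "range_z" (400x640 float32, mm along the optical axis (not along the pixel's ray), 0 where there is no reading), "fx", "fy", "cx", "cy" (pixels), "R" (3x3) and "t" (3): a world point X has camera coordinates R X + t; the wrist camera has in their place "mount" (4x4, takes a point from camera to tool coordinates, whose origin is the TCP and whose axes are the tool frame's). Camera axes: x right, y down, z forward; pixel columns grow to the right and rows downward; lengths in mm; the calibration is good to about 2 mm. The wrist camera is an equidistant fisheye: a pixel r from the principal point sees the ray r / f radians off the axis. A picture is of the moment at which its call begins: read the wrist's pose just before it.
- manip.sign_off(): hands the job in, once; it reports no verdict.
The state is a dict: "clock": time; "joints": joint angles; "qd": joint speeds; "effort": joint torques, N m; "eef_pos": TCP position; "eef_rot": TCP orientation; "wrist_force": force on the tool from outside, world axes, zero at the start; "moment": the same for the moment, N m; "finger_gap": finger opening in mm.
Only numpy, scipy, OpenCV 4.12 (cv2) and the standard library are available. Lean on these libraries where they do the work, as an engineer would, in place of code of your own. Each camera call takes 0.05 s, during which the arm holds its last target.

## Working session

There is one attempt and no reset: what is moved stays moved. The work goes in short steps, Python scripts to look and compute and a shell command to move; the robot and the scene stay as the last step left them, time stands still between calls to the robot, and variables do not carry over. Pictures are saved under pics/ and viewed, and the job is handed in when it is done.

```bash
mkdir -p pics
cat > h.py <<'E'
import numpy as np, cv2
from cell import monitor, optics, manip
def save(n,c): cv2.imwrite('pics/'+n+'.png', c['frame'][:,:,::-1])
def cloud(c):
    z=c['range_z'].astype(float); v,u=np.indices(z.shape)
    P=np.stack([(u-c['cx'])/c['fx']*z,(v-c['cy'])/c['fy']*z,z],-1)
    W=(P-np.array(c['t']))@np.array(c['R'])   # R^T (P-t)
    W[z==0]=np.nan
    return W
E
python3 - <<'E'
from h import *
print(monitor.read_state())
for n in('top','side'):
    c=optics.camera(n); save(n+'0',c); np.savez('pics/'+n+'0.npz',**c)
    print(n,np.array(c['R']).round(3).tolist(),c['t'],c['fx'])
E
```

```text
{'clock': 0.0, 'joints': array([-1.25159986e+00,  3.00452501e-01,  1.52159523e+00, -5.62320440e-06,
        1.32069979e+00, -6.65854361e-02]), 'qd': array([ 0.00111608,  0.00020633,  0.00084385, -0.00133448, -0.00067047,
       -0.00185828]), 'effort': array([-3.66439044e-04, -5.31805944e+01, -3.52734554e+01,  7.08100456e-02,
        2.43931543e-02, -7.52186452e-05]), 'eef_pos': array([ 206.86263939, -509.28403485,  171.79057134]), 'eef_rot': array([-1.57194899e+00,  7.14055889e-05, -2.75580940e+00]), 'wrist_force': array([0.19638439, 0.87485862, 0.78969793]), 'moment': array([-0.00839625,  0.00128122, -0.00501116]), 'finger_gap': 93.91074204011277}
top [[0.026, -0.999, -0.02], [-0.988, -0.023, -0.154], [0.153, 0.024, -0.988]] [ 83.54464341 521.0436663  797.95476565] 372.49298209889423
side [[0.881, 0.473, 0.012], [0.418, -0.768, -0.486], [-0.22, 0.433, -0.874]] [-490.41353294 -130.46610838  990.26614919] 386.8006932053542
```

View pics/top0.png

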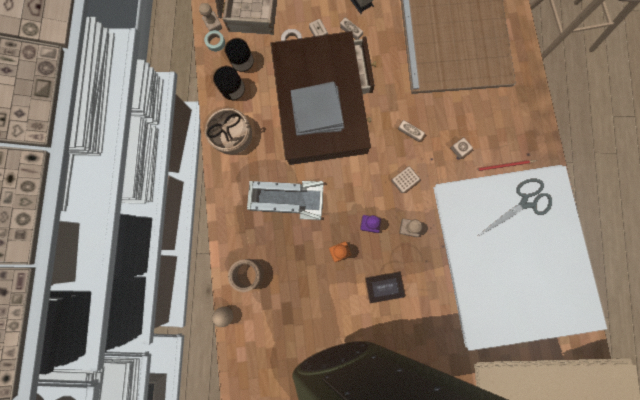

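View pics/side0.png

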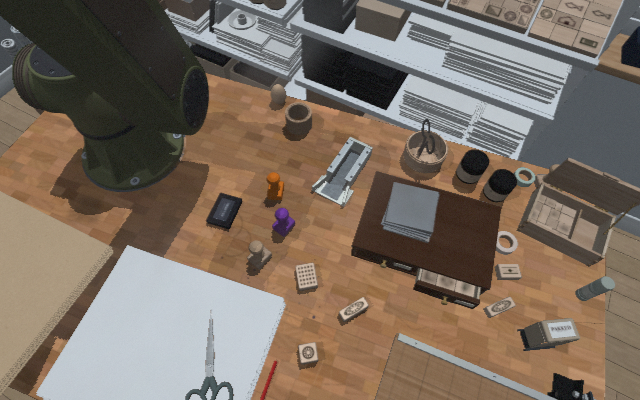

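The top view shows the rail at about (285,198), flared end to the right. The beech stamp is at about (412,228), with the purple one at (371,224) and the orange one at (340,252) beside it. Next I'll measure the poses.

Run:
```python
from h import *
for n,(a,b,c_,d) in {'top':(235,150,445,275),'side':(225,120,385,280)}.items():
    c=dict(np.load(f'pics/{n}0.npz')); im=c['frame'][b:d,a:c_,::-1]
    s=3.8 if n=='top' else 3.7
    cv2.imwrite(f'pics/{n}0c.png',cv2.resize(im,None,fx=s,fy=s,interpolation=cv2.INTER_CUBIC))
    W=cloud(c)
    m=(W[...,2]>12)&(W[...,2]<120)&(W[...,0]>200)&(W[...,0]<600)&(W[...,1]>-250)&(W[...,1]<200)
    k,l,st,ce=cv2.connectedComponentsWithStats(m.astype(np.uint8))
    for i in range(1,k):
        if st[i,4]<40: continue
        p=W[l==i]; print(n,ce[i].round(),st[i,4],'med',np.median(p,0).round(1),'lo',np.percentile(p,2,0).round(1),'hi',np.percentile(p,98,0).round(1),c['frame'][l==i].mean(0).round())
```

```text
top [302. 157.] 347 med [594.2 154.4  63. ] lo [586.8 109.3  14. ] hi [599.8 187.6  74. ] [59. 44. 35.]
top [405. 179.] 392 med [556.4 -85.6  20.2] lo [ 530.3 -113.    16.5] hi [582.3 -60.2  23.3] [176. 155. 136.]
top [464. 252.] 5219 med [ 404.1 -215.2   27.5] lo [ 211.4 -248.7   15.9] hi [ 545.9 -162.3   30.8] [204. 206. 206.]
top [297. 185.] 208 med [533.8 166.8  33.1] lo [522.8 108.4  16.2] hi [546.4 198.9  37.3] [172. 175. 172.]
top [295. 210.] 218 med [478.1 169.4  33.3] lo [463.1 112.9  16.9] hi [489.8 198.8  36.7] [166. 170. 168.]
top [370. 223.] 302 med [449.3  -2.8  66.5] lo [434.4 -26.2  18. ] hi [468.2  14.7  75.6] [ 97.  60. 112.]
top [410. 227.] 325 med [442.9 -89.8  31.8] lo [ 427.7 -111.2   14.6] hi [463.2 -74.6  75.2] [143. 122. 103.]
top [340. 251.] 299 med [387.9  62.3  66.4] lo [367.7  41.   18.5] hi [407.9  83.8  75.5] [157.  92.  53.]
top [384. 287.] 804 med [311.2 -38.6  14.1] lo [282.3 -78.3  12.2] hi [340.1  -0.6  16.8] [67. 58. 56.]
side [328. 172.] 191 med [476.1 162.1  31.6] lo [460.7 110.2  12.6] hi [488.6 198.5  36.4] [146. 153. 155.]
side [350. 180.] 20
[... 154 characters left out ...]
5] hi [599.9 189.5  73.6] [83. 64. 54.]
side [274. 186.] 357 med [391.   56.6  28.9] lo [371.6  39.9  14.8] hi [406.6  83.5  73.9] [127.  72.  26.]
side [223. 210.] 601 med [309.8 -40.2  13.6] lo [280.9 -78.4  12.1] hi [339.3  -1.2  16. ] [53. 53. 58.]
side [282. 221.] 387 med [455.2 -11.7  28.2] lo [433.4 -26.8  14.5] hi [468.2  10.8  74.1] [76. 46. 97.]
side [258. 253.] 422 med [ 449.  -100.9   27.5] lo [ 426.6 -117.3   13.5] hi [461.8 -78.2  74.2] [112.  98.  84.]
side [212. 294.] 5923 med [ 421.  -216.1   26.6] lo [ 213.4 -248.7   23.3] hi [ 546.9 -163.4   29.7] [195. 203. 210.]
side [306. 276.] 468 med [556.3 -87.4  19.3] lo [ 530.3 -113.8   14.8] hi [581.5 -60.9  22.1] [170. 152. 136.]
```

Run:
```python
from h import *
c=optics.camera('top');W=cloud(c)
# knob
for n in('top','side'):
    c=dict(np.load(f'pics/{n}0.npz'));W=cloud(c)
    for lo,hi in((30,40),(50,66),(66,80)):
        m=(W[...,2]>lo)&(W[...,2]<hi)
        p=W[m]; 
        print(n,lo,hi)
        # region by xy
        q=p[(p[:,0]>280)&(p[:,0]<480)&(p[:,1]>-260)&(p[:,1]<-40)]
        print(len(q), q.round().tolist()[:60:6])
```

```text
top 30 40
145 [[480.0, -226.0, 30.0], [467.0, -177.0, 30.0], [457.0, -212.0, 30.0], [447.0, -87.0, 31.0], [443.0, -87.0, 31.0], [436.0, -92.0, 31.0], [438.0, -254.0, 34.0], [436.0, -255.0, 31.0], [431.0, -238.0, 31.0], [422.0, -224.0, 31.0]]
top 50 66
10 [[460.0, -94.0, 64.0], [438.0, -83.0, 64.0]]
top 66 80
152 [[460.0, -95.0, 67.0], [458.0, -99.0, 69.0], [455.0, -94.0, 74.0], [453.0, -84.0, 69.0], [453.0, -96.0, 74.0], [451.0, -85.0, 67.0], [451.0, -95.0, 76.0], [449.0, -82.0, 67.0], [449.0, -95.0, 76.0], [449.0, -110.0, 70.0]]
side 30 40
65 [[449.0, -88.0, 31.0], [451.0, -95.0, 33.0], [449.0, -102.0, 38.0], [442.0, -105.0, 32.0], [453.0, -99.0, 31.0], [312.0, -246.0, 30.0], [392.0, -249.0, 30.0], [428.0, -245.0, 31.0], [433.0, -251.0, 31.0], [439.0, -255.0, 32.0]]
side 50 66
28 [[450.0, -82.0, 64.0], [436.0, -108.0, 66.0], [444.0, -109.0, 65.0], [448.0, -109.0, 65.0], [450.0, -109.0, 61.0]]
side 66 80
147 [[437.0, -86.0, 72.0], [438.0, -88.0, 73.0], [434.0, -92.0, 72.0], [444.0, -86.0, 70.0], [435.0, -94.0, 72.0], [447.0, -89.0, 74.0], [434.0, -97.0, 71.0], [445.0, -91.0, 70.0], [435.0, -100.0, 74.0], [445.0, -94.0, 73.0]]
```

View pics/top0c.png

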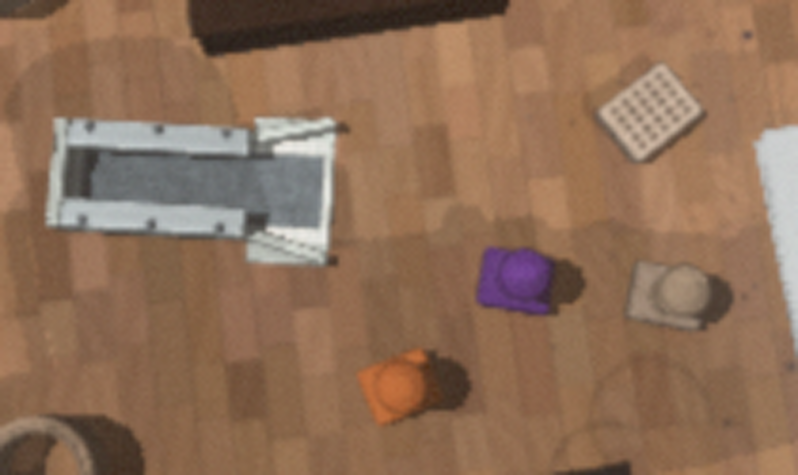

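View pics/side0c.png

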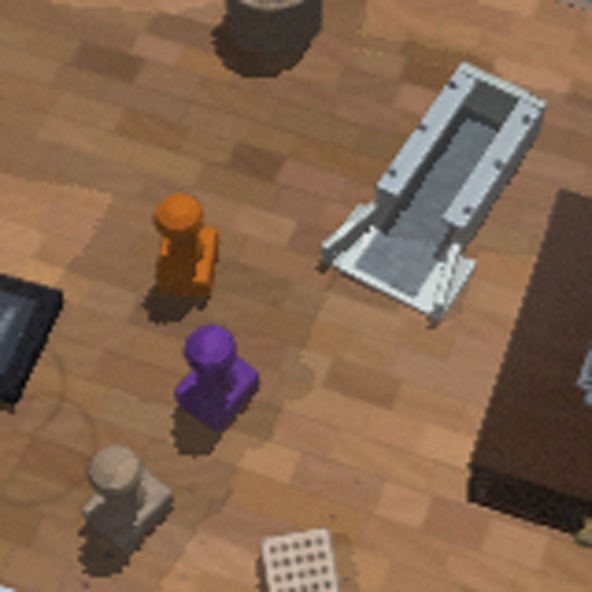

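Run:
```python
from h import *
for n in('top','side'):
    c=dict(np.load(f'pics/{n}0.npz'));W=cloud(c)
    m=(W[...,0]>415)&(W[...,0]<475)&(W[...,1]>-125)&(W[...,1]<-65)&(W[...,2]>8)
    p=W[m]
    k=p[p[:,2]>66]; A=np.c_[2*k,np.ones(len(k))]
    print(n,'knob mid',((k.max(0)+k.min(0))/2).round(1),k.mean(0).round(1),k.min(0).round(1),k.max(0).round(1))
    f=p[(p[:,2]>16)&(p[:,2]<27)]
    print('foot top',len(f),np.histogram(p[:,2],np.arange(8,84,4)))
    f=p[(p[:,2]<27)]
    r=cv2.minAreaRect(f[:,:2].astype(np.float32)); print(r)
    for lo,hi in((13,30),(30,45)):
        q=W[(W[...,0]>440)&(W[...,0]<570)&(W[...,1]>80)&(W[...,1]<290)&(W[...,2]>lo)&(W[...,2]<hi)]
        print('rail',lo,cv2.minAreaRect(q[:,:2].astype(np.float32)),q.min(0),q.max(0))
```

```text
top knob mid [445.9 -96.2  71.4] [444.7 -95.3  71.7] [ 431.9 -110.1   66.6] [459.9 -82.3  76.1]
foot top 141 (array([  5,  10,  33, 100,   9,  11,   0,   0,   0,   0,   0,   0,   0,
         3,  22,  63,  73,   1]), array([ 8, 12, 16, 20, 24, 28, 32, 36, 40, 44, 48, 52, 56, 60, 64, 68, 72,
       76, 80]))
((445.22918701171875, -96.15995025634766), (43.19499206542969, 34.63920593261719), 79.39254760742188)
rail 13 ((506.078125, 190.16766357421875), (165.86660766601562, 86.072998046875), 88.37735748291016) [460.83525814 106.08691792  13.18181055] [546.94999334 273.94810291  29.99011872]
rail 30 ((507.8240051269531, 215.67340087890625), (117.78949737548828, 65.29930114746094), 87.86334991455078) [473.65593499 155.74878063  30.09663216] [541.44900653 275.05246874  38.68809815]
side knob mid [443.2 -95.7  71.6] [444.9 -96.7  70.9] [ 428.8 -109.4   66.2] [457.6 -82.   77.1]
foot top 190 (array([19, 18, 79, 96, 20, 17, 11,  5,  1,  0,  0,  0,  4, 12, 35, 77, 46,
        1]), array([ 8, 12, 16, 20, 24, 28, 32, 36, 40, 44, 48, 52, 56, 60, 64, 68, 72,
       76, 80]))
((443.6653137207031, -95.84178924560547), (43.50654602050781, 35.379371643066406), 78.15798950195312)
rail 13 ((499.91204833984375, 186.3518524169922), (86.97042083740234, 166.66390991210938), 2.2517266273498535) [459.32033216 104.66043317  13.00894457] [546.49540499 271.32498425  29.96110956]
rail 30 ((506.0963439941406, 216.01010131835938), (118.53783416748047, 65.67366027832031), 87.86613464355469) [471.15047388 155.96590925  30.01870092] [540.39169664 275.22644144  38.56809262]
```

Run:
```python
from h import *
W=np.concatenate([cloud(dict(np.load(f'pics/{n}0.npz'))).reshape(-1,3) for n in('top','side')])
for x0 in range(300,680,40):
    print(x0,[int(np.max(np.r_[0,W[(W[:,0]>=x0)&(W[:,0]<x0+40)&(W[:,1]>=y)&(W[:,1]<y+40),2]])) for y in range(-200,440,40)])
# rail edges: lip tops, outer side fit per y-slice
for n in('top','side'):
    V=cloud(dict(np.load(f'pics/{n}0.npz'))).reshape(-1,3)
    p=V[(V[:,2]>30)&(V[:,2]<40)&(V[:,0]>465)&(V[:,0]<550)&(V[:,1]>163)&(V[:,1]<255)]
    ys=np.arange(165,255,6); L=[]
    for y in ys:
        q=p[abs(p[:,1]-y)<4,0]; a=q[q<505];b=q[q>505]; L.append([a.min(),a.max(),b.min(),b.max()])
    L=np.array(L); print(n,'centre outer/inner at y=210:',[np.polyval(np.polyfit(ys,L[:,i],1),210).round(1) for i in range(4)],[np.polyfit(ys,L[:,i],1)[0].round(3) for i in range(4)])
    q=V[(V[:,2]>28)&(V[:,2]<40)&(V[:,0]>465)&(V[:,0]<550)&(V[:,1]>140)&(V[:,1]<290)]
    print(np.percentile(q[:,1],[0,1,99,100]), np.median(p[:,2]))
    t=V[(V[:,0]>480)&(V[:,0]<550)&(V[:,1]>50)&(V[:,1]<90)]; print('table z',np.median(t[:,2]))
```

```text
300 [32, 4, 14, 17, 18, 16, 5, 5, 4, 6, 53, 53, 54, 5, 0, 0]
340 [30, 4, 4, 17, 5, 19, 74, 18, 4, 5, 53, 54, 52, 4, 2, 0]
380 [30, 4, 4, 4, 4, 23, 77, 23, 4, 4, 5, 4, 4, 4, 4, 0]
420 [30, 5, 77, 24, 76, 74, 5, 21, 6, 4, 4, 4, 4, 3, 3, 0]
460 [32, 26, 65, 21, 72, 70, 4, 22, 36, 37, 37, 38, 4, 5, 4, 0]
500 [32, 31, 22, 23, 4, 6, 5, 19, 38, 38, 37, 38, 6, 5, 4, 0]
540 [32, 31, 24, 25, 5, 4, 4, 23, 22, 4, 33, 36, 4, 5, 5, 0]
580 [4, 4, 22, 4, 69, 75, 75, 75, 75, 76, 4, 5, 49, 50, 41, 0]
620 [27, 23, 22, 4, 3, 76, 113, 114, 114, 112, 72, 45, 107, 118, 49, 3]
660 [5, 23, 25, 23, 47, 76, 113, 114, 114, 112, 75, 46, 112, 49, 50, 3]
top centre outer/inner at y=210: [np.float64(475.7), np.float64(490.8), np.float64(524.2), np.float64(539.2)] [np.float64(0.04), np.float64(0.025), np.float64(0.026), np.float64(0.025)]
[155.74878063 157.89623113 273.50303826 275.05246874] 34.313505406708714
table z 0.32865756243838323
side centre outer/inner at y=210: [np.float64(473.7), np.float64(489.6), np.float64(522.1), np.float64(538.2)] [np.float64(0.033), np.float64(0.028), np.float64(0.034), np.float64(0.03)]
[155.73754213 157.11375801 274.42957019 275.22644144] 33.77710836558428
table z -0.3100509122692147
```

```bash
cat >> h.py <<'E'
from scipy.spatial.transform import Rotation as Ro
def rows(x,y,z,yawdeg):
    s=monitor.read_state(); R=Ro.from_euler('xyz',s['eef_rot']).as_matrix()
    d=R.T@(np.array([x,y,z])-s['eef_pos'])/200
    yaw=np.degrees(s['eef_rot'][2]); t=-((yawdeg-yaw+180)%360-180)/180
    print('tx %.4f ty %.4f tz %.4f turn %.4f'%(*d,t),'mm',np.linalg.norm(d*200).round(1),'clock',s['clock'])
E
python3 -c "
from h import *
s=monitor.read_state();print(s['eef_pos'],np.degrees(s['eef_rot']))
rows(444.7,-96.1,150,-101.2)"
```

```text
[ 206.88091473 -509.36229635  171.91250346] [-9.00505215e+01  2.80392189e-03 -1.57894616e+02]
tx -1.8793 ty 0.1109 tz -1.4669 turn -0.3150 mm 477.3 clock 0.15
```

Shifts are limited to 1 per call, so this takes three calls.

```bash
python3 -m creep '[{"tx":-0.2,"ty":0,"tz":-0.16,"turn":-0.04,"fingers":94},{"tx":-0.4,"ty":0,"tz":-0.31,"turn":-0.08,"fingers":94},{"tx":-0.6,"ty":0,"tz":-0.47,"turn":-0.12,"fingers":94},{"tx":-0.8,"ty":0,"tz":-0.62,"turn":-0.16,"fingers":94},{"tx":-1,"ty":0,"tz":-0.78,"turn":-0.2,"fingers":94},{"tx":-1,"ty":0,"tz":-0.78,"turn":-0.2,"fingers":94},{"tx":-1,"ty":0,"tz":-0.78,"turn":-0.2,"fingers":94}]'; python3 -c "
from h import *
rows(444.7,-96.1,150,-101.2)"
```

```text
clock: 0.85
eef_pos: [333.9, -288.9, 172.2]
eef_rot: [-1.571, 0.0, -2.126]
wrist_force: [0.4, -0.5, 0.1]
finger_gap: 94.2
tx -1.1111 ty 0.1114 tz -0.0374 turn -0.1145 mm 223.5 clock 0.85
```

```bash
python3 -m creep '[{"tx":-0.2,"ty":0,"tz":-0.01,"turn":-0.03},{"tx":-0.4,"ty":0.02,"tz":-0.02,"turn":-0.06},{"tx":-0.6,"ty":0.04,"tz":-0.03,"turn":-0.08},{"tx":-0.8,"ty":0.06,"tz":-0.03,"turn":-0.1},{"tx":-1,"ty":0.1,"tz":-0.034,"turn":-0.1145},{"tx":-1,"ty":0.111,"tz":-0.034,"turn":-0.1145},{"tx":-1,"ty":0.111,"tz":-0.034,"turn":-0.1145},{"tx":-1,"ty":0.111,"tz":-0.034,"turn":-0.1145}]'; python3 -c "
from h import *
s=monitor.read_state()
rows(444.7,-96.1,150,-101.2)
c=optics.camera('wrist'); save('w1',c); print(np.array(c['mount']).round(3),c['fx'],c['cx'],c['cy'])
np.savez('pics/w1.npz',**c)"
```

```text
tx -1.1111 ty 0.1114 tz -0.0374 turn -0.1145 mm 223.5 clock 0.85
[[ 0.00000e+00  9.62000e-01  2.75000e-01 -8.02900e+01]
 [-1.00000e-03 -2.75000e-01  9.62000e-01 -2.13474e+02]
 [ 1.00000e+00 -0.00000e+00  1.00000e-03 -3.42000e-01]
 [ 0.00000e+00  0.00000e+00  0.00000e+00  1.00000e+00]] 309.70691628693146 320.92384836758436 196.02240582698366$[0]: bad value
```

View pics/w1.png

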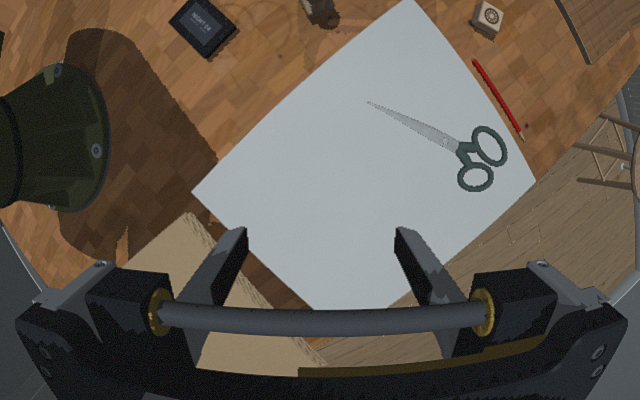

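The call was refused because the fingers value is required in every row. The wrist picture shows only paper and scissors, since the arm hasn't moved since the last call.

```bash
python3 -m creep '[{"tx":-0.2,"ty":0,"tz":-0.01,"turn":-0.03,"fingers":94},{"tx":-0.4,"ty":0.02,"tz":-0.02,"turn":-0.06,"fingers":94},{"tx":-0.6,"ty":0.04,"tz":-0.03,"turn":-0.08,"fingers":94},{"tx":-0.8,"ty":0.06,"tz":-0.03,"turn":-0.1,"fingers":94},{"tx":-1,"ty":0.1,"tz":-0.034,"turn":-0.1145,"fingers":94},{"tx":-1,"ty":0.111,"tz":-0.034,"turn":-0.1145,"fingers":94},{"tx":-1,"ty":0.111,"tz":-0.034,"turn":-0.1145,"fingers":94}]'; python3 -c "
from h import *
s=monitor.read_state()
rows(444.7,-96.1,150,-101.2)
c=optics.camera('wrist'); save('w2',c)
R=Ro.from_euler('xyz',s['eef_rot']).as_matrix();M=np.array(c['mount'])
def proj(X):
    p=R.T@(np.array(X)-s['eef_pos']); q=M[:3,:3].T@(p-M[:3,3]); th=np.arctan2(np.hypot(q[0],q[1]),q[2]);a=np.arctan2(q[1],q[0]);return (c['cx']+c['fx']*th*np.cos(a),c['cy']+c['fy']*th*np.sin(a))
print('knob top expected px',proj((444.7,-96.1,75)), proj((444.7,-96.1,57)),proj((459.7,-96.1,57)),proj((429.7,-96.1,57)))
"
```

```text
clock: 1.6
eef_pos: [433.2, -117.2, 149.4]
eef_rot: [-1.573, 0.0, -1.769]
wrist_force: [-0.2, -1.6, -0.2]
finger_gap: 94.1
tx -0.1146 ty -0.0030 tz 0.0357 turn -0.0009 mm 24.0 clock 1.6
knob top expected px (np.float64(328.61445046528826), np.float64(170.8207574745521)) (np.float64(328.19535426803964), np.float64(167.31930759428974)) (np.float64(342.858930142887), np.float64(164.47225940562748)) (np.float64(313.55972716486644), np.float64(170.20308669730662))
```

View pics/w2.png

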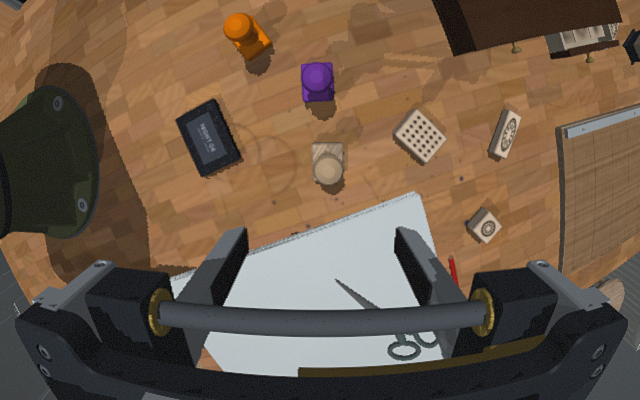

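The knob shows at (328,167), exactly where the estimate predicted. Next I centre over it, go down and grip.

```bash
python3 -m creep '[{"tx":-0.1146,"ty":0,"tz":0.0357,"turn":0,"fingers":94},{"tx":-0.1146,"ty":0.1,"tz":0.0357,"turn":0,"fingers":94},{"tx":-0.1146,"ty":0.25,"tz":0.0357,"turn":0,"fingers":94},{"tx":-0.1146,"ty":0.4,"tz":0.0357,"turn":0,"fingers":94},{"tx":-0.1146,"ty":0.5,"tz":0.0357,"turn":0,"fingers":94},{"tx":-0.1146,"ty":0.552,"tz":0.0357,"turn":0,"fingers":94},{"tx":-0.1146,"ty":0.552,"tz":0.0357,"turn":0,"fingers":94},{"tx":-0.1146,"ty":0.552,"tz":0.0357,"turn":0,"fingers":94}]' 25
python3 -c "
from h import *
rows(444.7,-96.1,39,-101.2)
c=optics.camera('side'); cv2.imwrite('pics/s3.png',cv2.resize(c['frame'][180:300,200:340,::-1],None,fx=4,fy=4))
c=optics.camera('wrist'); save('w3',c)"
```

```text
clock: 2.45
eef_pos: [444.9, -97.3, 40.3]
eef_rot: [-1.571, 0.0, -1.772]
wrist_force: [0.2, -0.3, 1.0]
finger_gap: 93.9
tx -0.0059 ty 0.0063 tz -0.0023 turn -0.0017 mm 1.8 clock 2.45
```

View pics/s3.png

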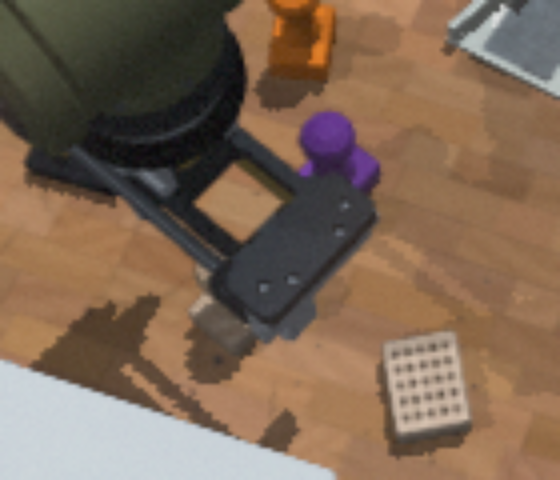

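View pics/w3.png

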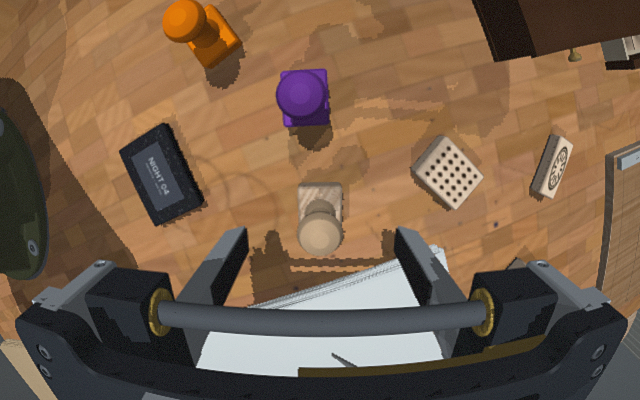

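The knob sits centred between the fingers at (320,232). I close now.

```bash
python3 -m creep '[{"tx":-0.005,"ty":0.006,"tz":0,"turn":0,"fingers":94},{"tx":-0.005,"ty":0.006,"tz":0,"turn":0,"fingers":50},{"tx":-0.005,"ty":0.006,"tz":0,"turn":0,"fingers":30},{"tx":-0.005,"ty":0.006,"tz":0,"turn":0,"fingers":20},{"tx":-0.005,"ty":0.006,"tz":0,"turn":0,"fingers":20},{"tx":-0.005,"ty":0.006,"tz":0,"turn":0,"fingers":20},{"tx":-0.005,"ty":0.006,"tz":0,"turn":0,"fingers":20},{"tx":-0.005,"ty":0.006,"tz":0,"turn":0,"fingers":20},{"tx":-0.005,"ty":0.006,"tz":0,"turn":0,"fingers":20}]' 25
```

```text
clock: 3.45
eef_pos: [445.3, -96.1, 39.2]
eef_rot: [-1.57, 0.0, -1.771]
wrist_force: [-0.1, 0.8, 0.5]
finger_gap: 33.0
```

```bash
python3 -m creep '[{"tx":0,"ty":0,"tz":0,"turn":0,"fingers":20},{"tx":0,"ty":0,"tz":0,"turn":0,"fingers":20},{"tx":0,"ty":-0.05,"tz":0,"turn":0,"fingers":20},{"tx":0,"ty":-0.15,"tz":0,"turn":0,"fingers":20},{"tx":0,"ty":-0.3,"tz":0,"turn":0,"fingers":20},{"tx":0,"ty":-0.5,"tz":0,"turn":0,"fingers":20},{"tx":0,"ty":-0.6,"tz":0,"turn":0,"fingers":20},{"tx":0,"ty":-0.6,"tz":0,"turn":0,"fingers":20}]' 30
python3 -c "
from h import *
rows(504.3,118,130,-1.7)
c=optics.camera('side'); cv2.imwrite('pics/s4.png',cv2.resize(c['frame'][140:300,180:360,::-1],None,fx=3.5,fy=3.5))
c=optics.camera('wrist'); save('w4',c)"
```

```text
clock: 4.25
eef_pos: [446.4, -96.4, 162.5]
eef_rot: [-1.565, -0.0, -1.771]
wrist_force: [0.1, 0.6, -0.6]
finger_gap: 20.0
tx -1.1083 ty 0.1627 tz 0.0695 turn -0.5542 mm 224.5 clock 4.25
```

View pics/w4.png

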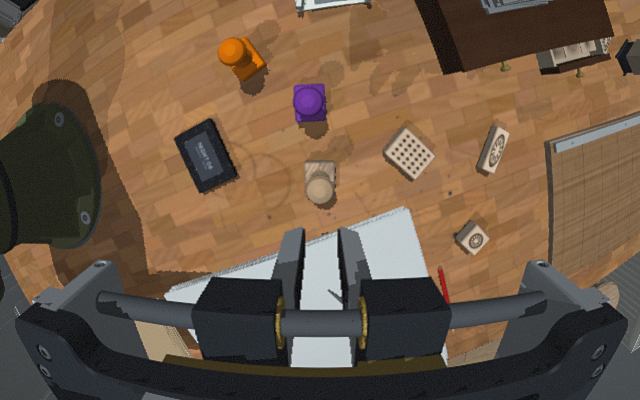

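View pics/s4.png

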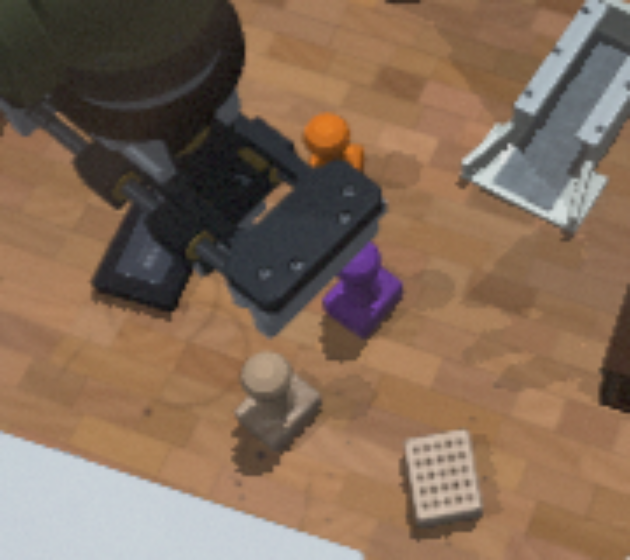

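The grasp failed: the fingers shut to 20 and the stamp still stands at (320,187) in the wrist view. I measure where it is now.

Run:
```python
from h import *
s=monitor.read_state()
for n in('side','top'):
    c=optics.camera(n);W=cloud(c); np.savez(f'pics/{n}5.npz',**c)
    m=(W[...,0]>405)&(W[...,0]<475)&(W[...,1]>-135)&(W[...,1]<-60)&(W[...,2]>8)&(W[...,2]<85)
    p=W[m]; k=p[p[:,2]>64]
    print(n,len(k))
    if len(k): print('knob',((k.max(0)+k.min(0))/2).round(1),k.min(0).round(1),k.max(0).round(1))
    f=p[p[:,2]<27]; print(cv2.minAreaRect(f[:,:2].astype(np.float32)))
c=optics.camera('wrist'); np.savez('pics/w5.npz',**c)
d=c['range_z']; print(d.shape,(d>0).mean())
R=Ro.from_euler('xyz',s['eef_rot']).as_matrix();M=np.array(c['mount'])
v,u=np.indices(d.shape); X=(u-c['cx'])/c['fx'];Y=(v-c['cy'])/c['fy'];r=np.hypot(X,Y)+1e-9
z=d.astype(float);t=np.tan(r)
P=np.stack([X/r*t*z,Y/r*t*z,z],-1)@M[:3,:3].T+M[:3,3]; Wd=P@R.T+s['eef_pos']
m=(d>0)&(Wd[...,0]>405)&(Wd[...,0]<475)&(Wd[...,1]>-135)&(Wd[...,1]<-60)&(Wd[...,2]>5)&(Wd[...,2]<90)
p=Wd[m]; print('wrist',len(p)); k=p[p[:,2]>64]
if len(k): print(((k.max(0)+k.min(0))/2).round(1),k.min(0).round(1),k.max(0).round(1))
f=p[p[:,2]<27]; print(cv2.minAreaRect(f[:,:2].astype(np.float32)))
```

```text
side 156
knob [444.1 -96.   69.5] [ 429.3 -110.6   64. ] [458.9 -81.4  74.9]
((443.32867431640625, -95.75631713867188), (43.67292785644531, 36.13697814941406), 77.57540130615234)
top 158
knob [445.1 -96.3  70.4] [ 430.1 -110.6   64.2] [460.2 -82.1  76.5]
((445.26800537109375, -96.19696044921875), (42.738643646240234, 35.03330612182617), 79.23965454101562)
(400, 640) 0.99546875
wrist 1232
[444.8 -96.5  71.8] [ 429.8 -111.5   65.2] [459.9 -81.6  78.4]
((444.819091796875, -96.57935333251953), (43.616905212402344, 34.15013122558594), 78.76563262939453)
```

The stamp hasn't moved, so the lift began before the grip had built up. I go back down and wait for the gap to settle before lifting.

```bash
python3 -c "
from h import *
rows(444.8,-96.3,38,-101.4)"
python3 -m creep '[{"tx":0,"ty":0,"tz":0,"turn":0,"fingers":94},{"tx":0,"ty":0,"tz":0,"turn":0,"fingers":94},{"tx":0,"ty":0,"tz":0,"turn":0,"fingers":94},{"tx":0,"ty":0,"tz":0,"turn":0,"fingers":94},{"tx":0,"ty":0,"tz":0,"turn":0,"fingers":94},{"tx":0,"ty":0,"tz":0,"turn":0,"fingers":94},{"tx":0,"ty":0.1,"tz":0,"turn":0,"fingers":94},{"tx":0,"ty":0.2,"tz":0,"turn":0,"fingers":94}]' 40
python3 -c "
from h import *
rows(444.8,-96.3,38,-101.4)"
```

```text
tx 0.0020 ty 0.6008 tz 0.0019 turn -0.0003 mm 120.2 clock 4.5
clock: 5.3
eef_pos: [444.9, -96.0, 118.0]
eef_rot: [-1.571, 0.0, -1.771]
wrist_force: [0.0, 0.8, 0.3]
finger_gap: 80.3
tx 0.0019 ty 0.3998 tz -0.0001 turn -0.0004 mm 80.0 clock 5.3
```

```bash
python3 -m creep '[{"tx":0,"ty":0.08,"tz":0,"turn":0,"fingers":80},{"tx":0,"ty":0.2,"tz":0,"turn":0,"fingers":70},{"tx":0,"ty":0.32,"tz":0,"turn":0,"fingers":60},{"tx":0,"ty":0.4,"tz":0,"turn":0,"fingers":60},{"tx":0,"ty":0.4,"tz":0,"turn":0,"fingers":60},{"tx":0,"ty":0.4,"tz":0,"turn":0,"fingers":10},{"tx":0,"ty":0.4,"tz":0,"turn":0,"fingers":10},{"tx":0,"ty":0.4,"tz":0,"turn":0,"fingers":10},{"tx":0,"ty":0.4,"tz":0,"turn":0,"fingers":10},{"tx":0,"ty":0.4,"tz":0,"turn":0,"fingers":10},{"tx":0,"ty":0.4,"tz":0,"turn":0,"fingers":10},{"tx":0,"ty":0.4,"tz":0,"turn":0,"fingers":10},{"tx":0,"ty":0.4,"tz":0,"turn":0,"fingers":10},{"tx":0,"ty":0.4,"tz":0,"turn":0,"fingers":10}]' 40
python3 -c "
from h import *
print(monitor.read_state()['finger_gap'])"
```

```text
clock: 6.7
eef_pos: [445.6, -96.1, 38.9]
eef_rot: [-1.569, 0.0, -1.771]
wrist_force: [-1.3, 0.6, 11.3]
finger_gap: 10.3
10.323248584830116
```

```bash
python3 -c "
from h import *
c=optics.camera('side'); cv2.imwrite('pics/s6.png',cv2.resize(c['frame'][140:300,180:360,::-1],None,fx=3.5,fy=3.5))
c=optics.camera('wrist'); save('w6',c)
c=optics.camera('top'); cv2.imwrite('pics/t6.png',cv2.resize(c['frame'][180:300,320:480,::-1],None,fx=4,fy=4))
s=monitor.read_state(); print(s)"
```

```text
{'clock': 6.85, 'joints': array([-2.93067745e-01,  2.60439142e-01,  1.91608843e+00,  3.35824339e-04,
        9.63282165e-01, -9.31968670e-02]), 'qd': array([ 0.00127821, -0.00093588,  0.00026631, -0.00171663,  0.0004458 ,
        0.000602  ]), 'effort': array([-1.03851752e-01, -3.94790304e+01, -2.59541506e+01,  3.70956911e-02,
       -5.37956245e-01, -9.97568277e-03]), 'eef_pos': array([445.59579065, -96.14402631,  38.9467683 ]), 'eef_rot': array([-1.56899548e+00,  1.08958823e-04, -1.77085856e+00]), 'wrist_force': array([-2.67073176,  0.08575847, 11.47683349]), 'moment': array([ 0.0476652 ,  0.32408904, -0.00078705]), 'finger_gap': 10.318554762569946}
```

View pics/w6.png

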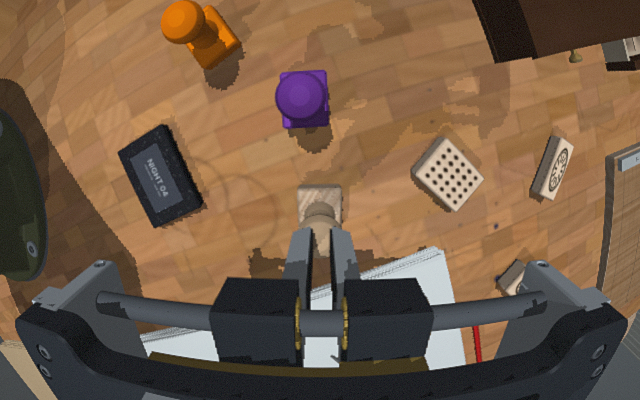

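View pics/s6.png

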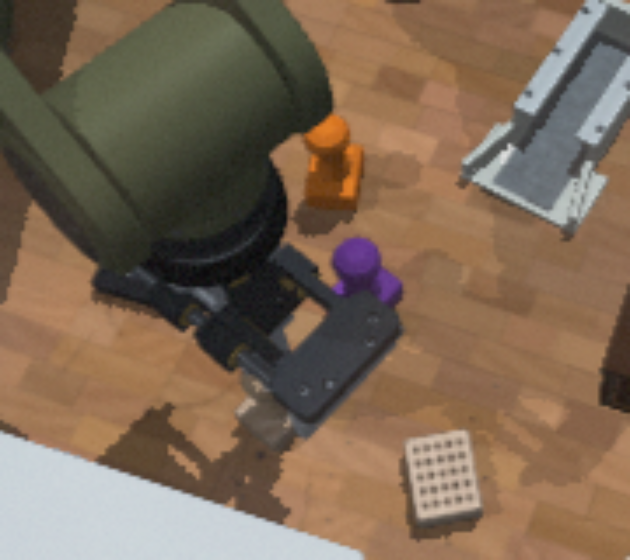

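View pics/t6.png

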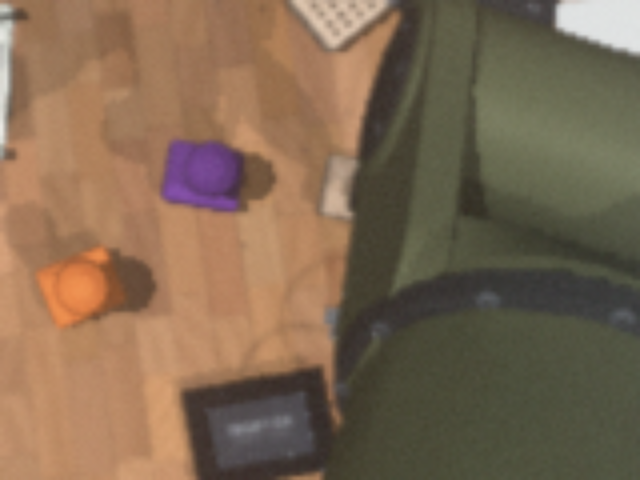

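Run:
```python
from h import *
s=monitor.read_state()
c=optics.camera('wrist'); M=np.array(c['mount'])
def pj(p):
    q=M[:3,:3].T@(np.array(p,float)-M[:3,3]); th=np.arctan2(np.hypot(q[0],q[1]),q[2]);a=np.arctan2(q[1],q[0]);return (round(c['cx']+c['fx']*th*np.cos(a)),round(c['cy']+c['fy']*th*np.sin(a)))
for p in((0,0,47),(0,-19,47),(0,0,5),(0,-19,5),(-8,0,5),(8,0,5)): print(p,pj(p))
d=c['range_z'];v,u=np.indices(d.shape); X=(u-c['cx'])/c['fx'];Y=(v-c['cy'])/c['fy'];r=np.hypot(X,Y)+1e-9
z=d.astype(float);t=np.tan(r);P=np.stack([X/r*t*z,Y/r*t*z,z],-1)@M[:3,:3].T+M[:3,3]
for vv in range(180,290,6): print(vv,[P[vv,uu].round().astype(int).tolist() for uu in (300,310,320,330,340,350)])
```

```text
(0, 0, 47) (384, 221)
(0, -19, 47) (389, 231)
(0, 0, 5) (328, 221)
(0, -19, 5) (328, 231)
(-8, 0, 5) (328, 211)
(8, 0, 5) (328, 231)
180 [[-22, 38, -17], [-22, 38, -9], [-22, 38, -1], [-23, 37, 7], [-22, 38, 16], [-23, 37, 24]]
186 [[-20, 27, -17], [-20, 27, -9], [-20, 26, -1], [-21, 25, 7], [-20, 29, 15], [-17, 38, 24]]
192 [[-18, 17, -16], [-18, 17, -8], [-18, 17, -1], [-18, 17, 7], [-18, 18, 15], [-12, 38, 24]]
198 [[-13, 16, -16], [-13, 17, -9], [-13, 17, -1], [-13, 17, 7], [-13, 17, 15], [-7, 37, 25]]
204 [[-8, 16, -16], [-9, 14, -8], [-10, 10, -1], [-8, 16, 7], [-8, 18, 15], [-2, 37, 25]]
210 [[-3, 17, -16], [-6, 7, -8], [-7, 4, -1], [-6, 8, 7], [-3, 18, 15], [4, 38, 25]]
216 [[2, 18, -17], [-14, -27, -7], [-14, -28, -1], [-12, -23, 6], [2, 18, 15], [10, 38, 25]]
222 [[7, 17, -17], [-11, -32, -7], [-12, -33, -1], [-11, -30, 6], [8, 19, 15], [15, 38, 25]]
228 [[-6, -28, -14], [-9, -35, -7], [-8, -34, -1], [-8, -34, 6], [-10, -37, 12], [21, 40, 26]]
234 [[-10, -46, -12], [-8, -44, -7], [-5, -36, -1], [-8, -43, 5], [-10, -47, 11], [-10, -48, 17]]
240 [[-10, -55, -12], [-8, -52, -6], [-1, -36, -1], [-9, -53, 5], [-10, -56, 11], [-10, -56, 16]]
246 [[-9, -62, -11], [-8, -60, -6], [4, -35, -1], [-6, -55, 5], [-10, -64, 10], [-9, -62, 16]]
252 [[-10, -71, -11], [-8, -68, -6], [8, -35, -1], [-2, -56, 5], [-10, -72, 10], [-10, -71, 15]]
258 [[-10, -77, -10], [-9, -75, -6], [14, -31, -1], [1, -58, 5], [-10, -78, 9], [-9, -77, 14]]
264 [[-10, -83, -10], [-9, -81, -5], [56, 38, -1], [4, -58, 5], [-9, -83, 9], [-10, -84, 14]]
270 [[-10, -89, -10], [-8, -86, -5], [63, 38, -1], [8, -58, 5], [-10, -90, 9], [-10, -90, 13]]
276 [[-9, -94, -9], [-8, -91, -5], [69, 37, -1], [70, 39, 8], [-10, -95, 8], [-10, -96, 13]]
282 [[-10, -100, -9], [-6, -93, -5], [75, 37, -1], [76, 37, 9], [-10, -100, 8], [-34, -138, 8]]
288 [[-9, -104, -9], [-3, -95, -5], [80, 34, -1], [75, 26, 8], [-10, -105, 8], [-33, -140, 8]]
```

Depth data in tool axes shows the finger faces ending about 36 mm behind the nominal TCP. The fingers shut on top of the knob (11 N upward), so the real fingertips are shorter than specified. I'll raise, open and measure the tips.

```bash
python3 -m creep '[{"tx":0,"ty":-0.05,"tz":0,"turn":0,"fingers":10},{"tx":0,"ty":-0.1,"tz":0,"turn":0,"fingers":50},{"tx":0,"ty":-0.1,"tz":0,"turn":0,"fingers":60},{"tx":0,"ty":-0.1,"tz":0,"turn":0,"fingers":60},{"tx":0,"ty":-0.1,"tz":0,"turn":0,"fingers":60},{"tx":0,"ty":-0.1,"tz":0,"turn":0,"fingers":60},{"tx":0,"ty":-0.1,"tz":0,"turn":0,"fingers":60},{"tx":0,"ty":-0.1,"tz":0,"turn":0,"fingers":60}]'
python3 - <<'E'
from h import *
s=monitor.read_state()
c=optics.camera('wrist'); save('w7',c); M=np.array(c['mount'])
d=c['range_z'];v,u=np.indices(d.shape); X=(u-c['cx'])/c['fx'];Y=(v-c['cy'])/c['fy'];r=np.hypot(X,Y)+1e-9
z=d.astype(float);t=np.tan(r);P=np.stack([X/r*t*z,Y/r*t*z,z],-1)@M[:3,:3].T+M[:3,3]
np.save('pics/P7.npy',P)
m=(abs(P[...,0])<25)&(abs(abs(P[...,2])-37)<14)&(P[...,1]<10)&(P[...,1]>-120)
p=P[m]; o=np.argsort(-p[:,1])[:40]; print(len(p)); print(p[o][::3].round(1)); 
Z=P@Ro.from_euler('xyz',s['eef_rot']).as_matrix().T+s['eef_pos']
k=Z[(Z[...,0]>405)&(Z[...,0]<475)&(Z[...,1]>-125)&(Z[...,1]<-60)&(Z[...,2]>62)&(Z[...,2]<80)]
print('knob',((k.max(0)+k.min(0))/2).round(1),k.min(0).round(1),k.max(0).round(1))
E
```

```text
clock: 7.7
eef_pos: [445.5, -96.1, 58.8]
eef_rot: [-1.569, 0.0, -1.771]
wrist_force: [0.0, -0.3, -0.6]
finger_gap: 59.5
5517
[[  4.5 -33.6 -29.7]
 [ -8.3 -34.4  30.7]
 [  5.5 -34.7  29.5]
 [  6.1 -34.9  29.5]
 [  4.5 -35.1 -29.5]
 [ -8.7 -35.4  31.1]
 [  7.9 -35.6  29.5]
 [ -7.5 -35.7  29.9]
 [ -8.2 -35.9  30.5]
 [  4.1 -36.   29.2]
 [ -7.7 -36.2 -29.9]
 [ -6.4 -36.3  29.2]
 [ -9.8 -36.4  32.2]
 [ -8.5 -36.6 -29.8]]
knob [443.8 -95.5  69.5] [ 428.2 -109.9   62.3] [459.4 -81.1  76.7]
```

View pics/w7.png

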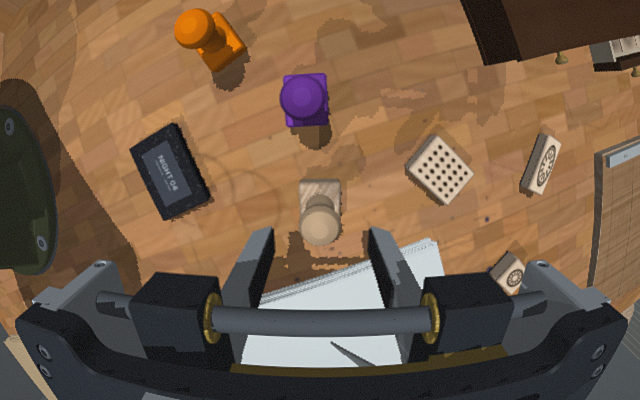

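The real fingertips are 35 mm behind the nominal TCP, so I grasp with the TCP at z≈5 (tips at about 40 mm).

```bash
python3 -m creep '[{"tx":0,"ty":0.05,"tz":0,"turn":0,"fingers":60},{"tx":0,"ty":0.12,"tz":0,"turn":0,"fingers":60},{"tx":0,"ty":0.19,"tz":0,"turn":0,"fingers":60},{"tx":0,"ty":0.24,"tz":0,"turn":0,"fingers":60},{"tx":0,"ty":0.269,"tz":0.003,"turn":0,"fingers":60},{"tx":0,"ty":0.269,"tz":0.003,"turn":0,"fingers":60},{"tx":0,"ty":0.269,"tz":0.003,"turn":0,"fingers":60}]' 40
python3 -m creep '[{"tx":0,"ty":0,"tz":0,"turn":0,"fingers":20},{"tx":0,"ty":0,"tz":0,"turn":0,"fingers":20},{"tx":0,"ty":0,"tz":0,"turn":0,"fingers":20},{"tx":0,"ty":0,"tz":0,"turn":0,"fingers":20},{"tx":0,"ty":0,"tz":0,"turn":0,"fingers":20},{"tx":0,"ty":0,"tz":0,"turn":0,"fingers":20},{"tx":0,"ty":0,"tz":0,"turn":0,"fingers":20},{"tx":0,"ty":0,"tz":0,"turn":0,"fingers":20}]' 40
```

```text
clock: 8.45
eef_pos: [446.4, -96.3, 5.2]
eef_rot: [-1.569, 0.0, -1.771]
wrist_force: [0.5, 1.4, -0.2]
finger_gap: 59.5
clock: 9.25
eef_pos: [446.5, -96.3, 5.3]
eef_rot: [-1.569, 0.0, -1.771]
wrist_force: [-0.4, 0.1, 2.4]
finger_gap: 27.1
```

```bash
python3 -m creep '[{"tx":0,"ty":0,"tz":0,"turn":0,"fingers":20},{"tx":0,"ty":-0.03,"tz":0,"turn":0,"fingers":20},{"tx":0,"ty":-0.1,"tz":0,"turn":0,"fingers":20},{"tx":0,"ty":-0.2,"tz":0,"turn":0,"fingers":20},{"tx":0,"ty":-0.35,"tz":0,"turn":0,"fingers":20},{"tx":0,"ty":-0.4,"tz":0,"turn":0,"fingers":20},{"tx":0,"ty":-0.4,"tz":0,"turn":0,"fingers":20}]'
python3 -c "
from h import *
rows(504.3,118,90,-1.7)
c=optics.camera('side'); cv2.imwrite('pics/s8.png',cv2.resize(c['frame'][140:300,180:360,::-1],None,fx=3.5,fy=3.5))
c=optics.camera('wrist'); save('w8',c)"
```

```text
clock: 9.95
eef_pos: [446.9, -96.5, 86.3]
eef_rot: [-1.566, -0.0, -1.771]
wrist_force: [-0.4, 0.6, -1.5]
finger_gap: 26.9
tx -1.1081 ty -0.0184 tz 0.0682 turn -0.5542 mm 222.1 clock 9.95
```

View pics/w8.png

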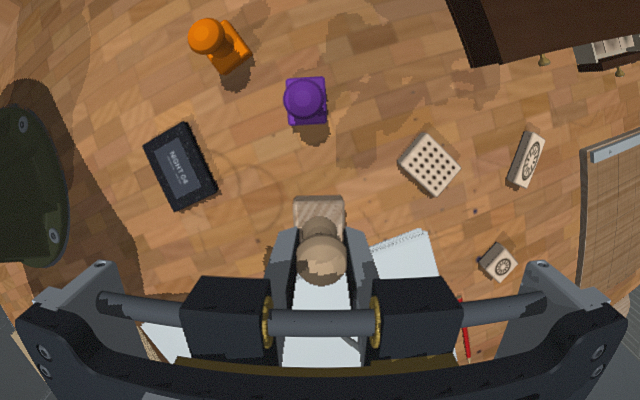

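View pics/s8.png

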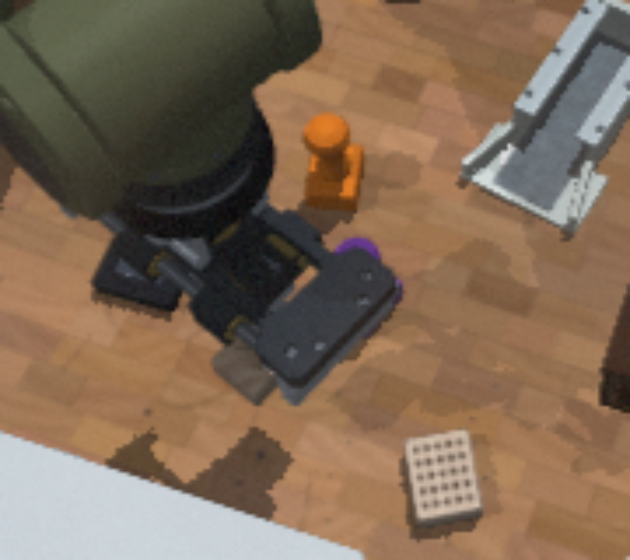

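Lifted and held (gap 27). Now to above the mouth, higher up to clear the purple stamp, turning 99.5°.

```bash
python3 -m creep '[{"tx":0,"ty":-0.1,"tz":0,"turn":-0.02,"fingers":20},{"tx":-0.1,"ty":-0.15,"tz":0.01,"turn":-0.06,"fingers":20},{"tx":-0.2,"ty":-0.15,"tz":0.015,"turn":-0.1,"fingers":20},{"tx":-0.3,"ty":-0.15,"tz":0.02,"turn":-0.14,"fingers":20},{"tx":-0.4,"ty":-0.15,"tz":0.025,"turn":-0.18,"fingers":20},{"tx":-0.5,"ty":-0.15,"tz":0.03,"turn":-0.22,"fingers":20},{"tx":-0.6,"ty":-0.15,"tz":0.035,"turn":-0.26,"fingers":20},{"tx":-0.7,"ty":-0.15,"tz":0.04,"turn":-0.3,"fingers":20},{"tx":-0.8,"ty":-0.15,"tz":0.05,"turn":-0.34,"fingers":20},{"tx":-0.9,"ty":-0.15,"tz":0.06,"turn":-0.38,"fingers":20},{"tx":-1,"ty":-0.15,"tz":0.068,"turn":-0.42,"fingers":20},{"tx":-1,"ty":-0.15,"tz":0.068,"turn":-0.46,"fingers":20},{"tx":-1,"ty":-0.15,"tz":0.068,"turn":-0.5,"fingers":20},{"tx":-1,"ty":-0.15,"tz":0.068,"turn":-0.53,"fingers":20},{"tx":-1,"ty":-0.15,"tz":0.068,"turn":-0.5542,"fingers":20},{"tx":-1,"ty":-0.15,"tz":0.068,"turn":-0.5542,"fingers":20},{"tx":-1,"ty":-0.15,"tz":0.068,"turn":-0.5542,"fingers":20}]'
python3 -c "
from h import *
rows(504.3,132.8,75,-1.7)"
```

```text
clock: 11.75
eef_pos: [498.5, 97.1, 113.4]
eef_rot: [-1.571, 0.001, -0.032]
wrist_force: [-0.2, -0.5, -0.7]
finger_gap: 26.8
tx 0.0235 ty 0.1918 tz 0.1796 turn -0.0008 mm 52.8 clock 11.75
```

```bash
python3 -m creep '[{"tx":0.012,"ty":0.05,"tz":0.08,"turn":0,"fingers":20},{"tx":0.0235,"ty":0.12,"tz":0.16,"turn":0,"fingers":20},{"tx":0.0235,"ty":0.19,"tz":0.18,"turn":0,"fingers":20},{"tx":0.0235,"ty":0.19,"tz":0.18,"turn":0,"fingers":20},{"tx":0.0235,"ty":0.19,"tz":0.18,"turn":0,"fingers":20},{"tx":0.0235,"ty":0.19,"tz":0.18,"turn":0,"fingers":20}]'
cat >> h.py <<'E'
def wcloud():
    s=monitor.read_state(); c=optics.camera('wrist'); M=np.array(c['mount'])
    d=c['range_z'];v,u=np.indices(d.shape); X=(u-c['cx'])/c['fx'];Y=(v-c['cy'])/c['fy'];r=np.hypot(X,Y)+1e-9
    z=d.astype(float);t=np.tan(r);P=np.stack([X/r*t*z,Y/r*t*z,z],-1)@M[:3,:3].T+M[:3,3]
    P[d==0]=np.nan
    return s,c,P,P@Ro.from_euler('xyz',s['eef_rot']).as_matrix().T+s['eef_pos']
E
python3 - <<'E'
from h import *
rows(504.3,132.8,75,-1.7)
s,c,P,W=wcloud(); save('w9',c); np.savez('pics/w9.npz',P=P,W=W)
t=optics.camera('side'); cv2.imwrite('pics/s9.png',cv2.resize(t['frame'][90:250,250:420,::-1],None,fx=3.6,fy=3.6)); np.savez('pics/s9.npz',W=cloud(t))
t=optics.camera('top'); cv2.imwrite('pics/t9.png',cv2.resize(t['frame'][140:260,220:380,::-1],None,fx=4,fy=4));
E
```

```text
clock: 12.35
eef_pos: [504.6, 132.4, 76.0]
eef_rot: [-1.571, -0.0, -0.033]
wrist_force: [-0.5, 0.1, -0.6]
finger_gap: 26.6
tx -0.0016 ty 0.0048 tz 0.0018 turn -0.0011 mm 1.1 clock 12.35
```

View pics/w9.png

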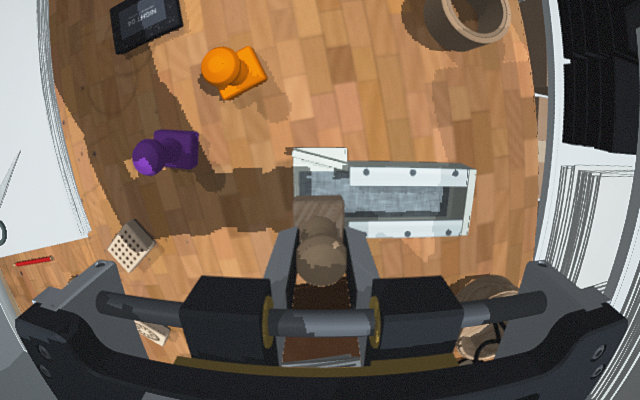

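View pics/s9.png

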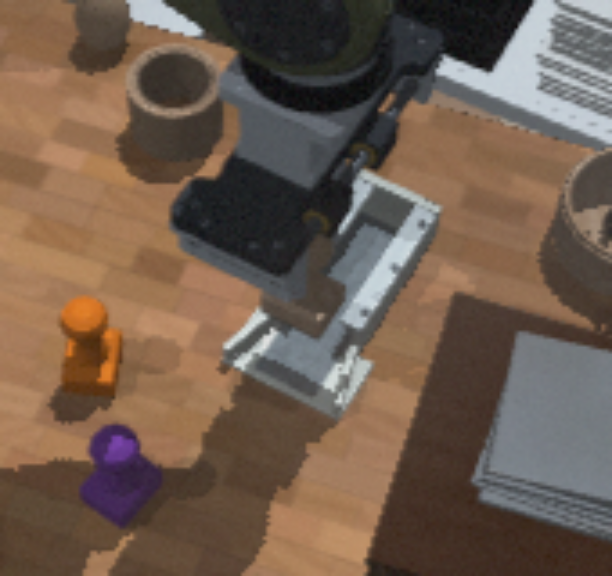

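View pics/t9.png

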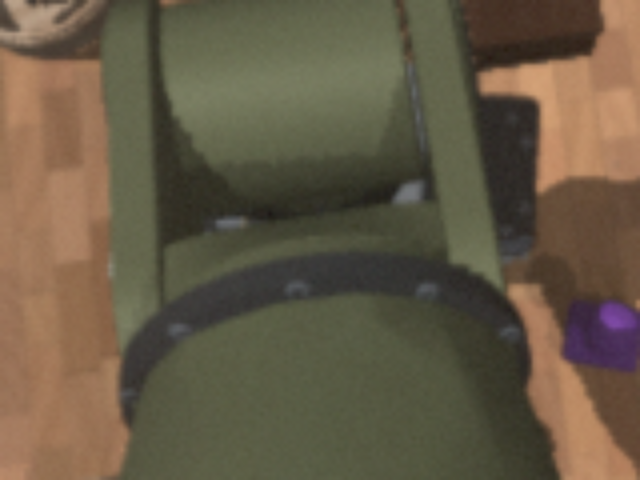

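The stamp hangs upright over the mouth at about (320,215) in the wrist view. I measure foot and rail in the same depth picture.

Run:
```python
from h import *
D=np.load('pics/w9.npz');P=D['P'];W=D['W']
m=(abs(P[...,0]+5)<32)&(abs(P[...,2])<30)&(P[...,1]>-24)&(P[...,1]<12)
p=P[m]; print(len(p)); h=np.histogram(p[:,1],np.arange(-24,14,3)); print(h)
f=p[(p[:,1]>-21)&(p[:,1]<-12)]; print('foottop',f.min(0).round(1),f.max(0).round(1),cv2.minAreaRect(f[:,[0,2]].astype(np.float32)))
# front edge line (x min as function of z)
L=[]
for z in np.arange(-14,15,2):
    q=p[(abs(p[:,2]-z)<1.5)&(p[:,1]<0)]
    L.append((z,q[:,0].min(),q[:,1].max()))
L=np.array(L); print('front edge slope', np.polyfit(L[:,0],L[:,1],1), L[:,1].round(1))
p=W.reshape(-1,3); p=p[(p[:,2]>30)&(p[:,2]<40)&(p[:,0]>465)&(p[:,0]<550)&(p[:,1]>160)&(p[:,1]<280)]
ys=np.arange(185,262,6);L=[]
for y in ys:
    q=p[abs(p[:,1]-y)<4,0];a=q[q<506];b=q[q>506];L.append([a.min(),a.max(),b.min() if len(b) else np.nan,b.max() if len(b) else np.nan])
L=np.array(L)
for i in range(4):
    g=~np.isnan(L[:,i]); print('edge',i,np.polyfit(ys[g]-210,L[g,i],1).round(3))
print('y end',np.percentile(p[:,1],[99,99.8]))
```

```text
1654
(array([139, 209, 998,  97,  55,  52,  67,  37,   0,   0,   0,   0]), array([-24, -21, -18, -15, -12,  -9,  -6,  -3,   0,   3,   6,   9,  12]))
foottop [-21.1 -21.  -19.2] [ 10.2 -12.   16.2] ((-5.367968559265137, -1.4983291625976562), (31.317378997802734, 35.28926467895508), 0.2027081400156021)
front edge slope [-9.07262277e-03 -2.10235589e+01] [-20.9 -21.  -20.8 -21.  -21.  -20.9 -21.  -21.1 -21.1 -20.9 -20.9 -21.1
 -21.1 -21.3 -21.3]
edge 0 [3.50000e-02 4.73998e+02]
edge 1 [2.70000e-02 4.89888e+02]
edge 2 [3.70000e-02 5.22175e+02]
edge 3 [3.80000e-02 5.39211e+02]
y end [273.42592253 274.47917074]
```

```bash
python3 -c "
from h import *
rows(503.2,134,9,-1.9)"
python3 -m creep '[{"tx":-0.006,"ty":0,"tz":0.008,"turn":0,"fingers":20},{"tx":-0.006,"ty":0.06,"tz":0.008,"turn":0,"fingers":20},{"tx":-0.006,"ty":0.14,"tz":0.008,"turn":0,"fingers":20},{"tx":-0.006,"ty":0.2,"tz":0.008,"turn":0,"fingers":20},{"tx":-0.006,"ty":0.25,"tz":0.008,"turn":0,"fingers":20},{"tx":-0.006,"ty":0.29,"tz":0.008,"turn":0,"fingers":20},{"tx":-0.006,"ty":0.31,"tz":0.008,"turn":0,"fingers":20},{"tx":-0.006,"ty":0.31,"tz":0.008,"turn":0,"fingers":20}]'
```

```text
tx -0.0072 ty 0.3346 tz 0.0068 turn 0.0001 mm 66.9 clock 12.5
clock: 13.3
eef_pos: [503.3, 134.2, 13.5]
eef_rot: [-1.571, 0.0, -0.033]
wrist_force: [0.1, 0.5, -0.4]
finger_gap: 27.1
```

```bash
python3 -m creep '[{"tx":0,"ty":0.008,"tz":0,"turn":0,"fingers":20},{"tx":0,"ty":0.016,"tz":0,"turn":0,"fingers":20},{"tx":0,"ty":0.022,"tz":0,"turn":0,"fingers":20},{"tx":0,"ty":0.022,"tz":0,"turn":0,"fingers":20}]'
python3 - <<'E'
from h import *
s,c,P,W=wcloud(); save('w10',c)
m=(abs(P[...,0]+5)<32)&(abs(P[...,2])<24)&(P[...,1]>-22)&(P[...,1]<-10); f=P[m]
print('foot tool',np.percentile(f,[.5,99.5],0).round(1), 'world foot z',np.median(W[m],0).round(1),s['eef_pos'],s['wrist_force'])
t=optics.camera('side'); cv2.imwrite('pics/s10.png',cv2.resize(t['frame'][90:250,250:420,::-1],None,fx=3.6,fy=3.6))
E
```

```text
clock: 13.7
eef_pos: [503.5, 134.2, 9.4]
eef_rot: [-1.571, -0.0, -0.033]
wrist_force: [0.9, 0.1, 1.0]
finger_gap: 26.8
foot tool [[-36.7 -21.8 -18.8]
 [  8.2 -10.2  22.9]] world foot z [487.1 137.   26. ] [503.5355159  134.20778757   9.37084619] [0.89371556 0.11293494 0.95194874]
```

View pics/w10.png

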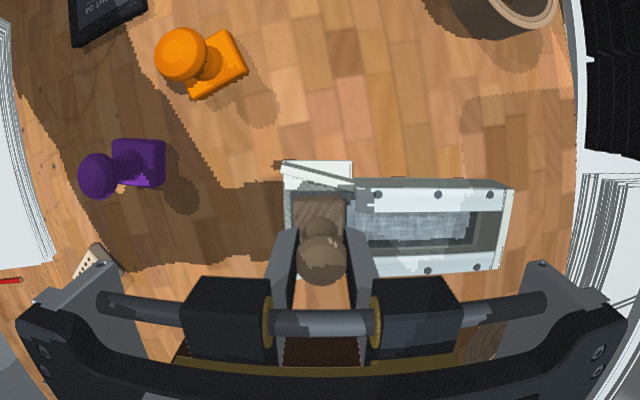

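View pics/s10.png

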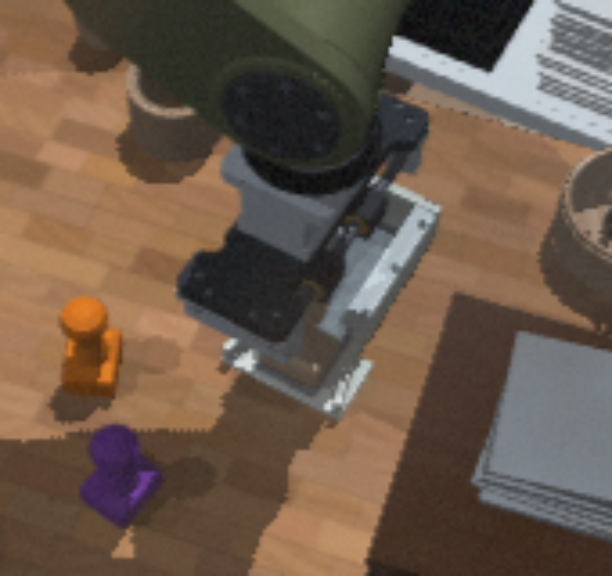

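The foot sits between the guide walls about 1 mm off the floor. I slide it in, first halfway.

```bash
python3 -m creep '[{"tx":0,"ty":0,"tz":0.04,"turn":0,"fingers":20},{"tx":0,"ty":0,"tz":0.08,"turn":0,"fingers":20},{"tx":0,"ty":0,"tz":0.12,"turn":0,"fingers":20},{"tx":0,"ty":0,"tz":0.16,"turn":0,"fingers":20},{"tx":0,"ty":0,"tz":0.2,"turn":0,"fingers":20},{"tx":0,"ty":0,"tz":0.24,"turn":0,"fingers":20},{"tx":0,"ty":0,"tz":0.24,"turn":0,"fingers":20}]'
python3 -c "
from h import *
s=monitor.read_state();print(s['wrist_force'],s['moment']);rows(507.4,250.2,9.4,-1.9)"
```

```text
clock: 14.5
eef_pos: [505.0, 183.4, 9.3]
eef_rot: [-1.57, -0.0, -0.032]
wrist_force: [-0.2, 1.2, 1.4]
finger_gap: 27.0
[-0.24109221  1.23967084  1.38687623] [ 0.3836438  -0.20491916  0.00936545]
tx 0.0013 ty -0.0003 tz 0.3343 turn 0.0004 mm 66.9 clock 14.5
```

No resistance. On to just short of the stop.

```bash
python3 -m creep '[{"tx":0,"ty":0,"tz":0.05,"turn":0,"fingers":20},{"tx":0,"ty":0,"tz":0.1,"turn":0,"fingers":20},{"tx":0,"ty":0,"tz":0.15,"turn":0,"fingers":20},{"tx":0,"ty":0,"tz":0.2,"turn":0,"fingers":20},{"tx":0,"ty":0,"tz":0.25,"turn":0,"fingers":20},{"tx":0,"ty":0,"tz":0.29,"turn":0,"fingers":20},{"tx":0,"ty":0,"tz":0.3,"turn":0,"fingers":20},{"tx":0,"ty":0,"tz":0.3,"turn":0,"fingers":20}]'
python3 -m creep '[{"tx":0,"ty":0,"tz":0.01,"turn":0,"fingers":20},{"tx":0,"ty":0,"tz":0.018,"turn":0,"fingers":20},{"tx":0,"ty":0,"tz":0.024,"turn":0,"fingers":20},{"tx":0,"ty":0,"tz":0.024,"turn":0,"fingers":20}]'
```

```text
clock: 15.3
eef_pos: [507.0, 243.8, 9.4]
eef_rot: [-1.57, -0.0, -0.031]
wrist_force: [-0.0, -1.1, 3.6]
finger_gap: 27.5
clock: 15.7
eef_pos: [507.1, 248.6, 9.4]
eef_rot: [-1.57, -0.0, -0.032]
wrist_force: [0.2, -2.4, 4.3]
finger_gap: 27.0
```

```bash
python3 -m creep '[{"tx":0,"ty":0,"tz":0.005,"turn":0,"fingers":20},{"tx":0,"ty":0,"tz":0.01,"turn":0,"fingers":20},{"tx":0,"ty":0,"tz":0.01,"turn":0,"fingers":20}]'
python3 -m creep '[{"tx":0,"ty":0,"tz":0.005,"turn":0,"fingers":20},{"tx":0,"ty":0,"tz":0.01,"turn":0,"fingers":20},{"tx":0,"ty":0,"tz":0.01,"turn":0,"fingers":20}]'
python3 - <<'E'
from h import *
s,c,P,W=wcloud(); save('w11',c); np.savez('pics/w11.npz',P=P,W=W)
print(s['moment'])
E
```

```text
clock: 16.0
eef_pos: [507.2, 250.7, 9.4]
eef_rot: [-1.57, -0.001, -0.032]
wrist_force: [-0.6, -3.4, 4.7]
finger_gap: 27.0
clock: 16.3
eef_pos: [507.3, 251.7, 9.5]
eef_rot: [-1.572, -0.0, -0.032]
wrist_force: [-1.3, -11.3, 9.0]
finger_gap: 26.9
[-2.23944437  0.10098831 -0.08648317]
```

View pics/w11.png

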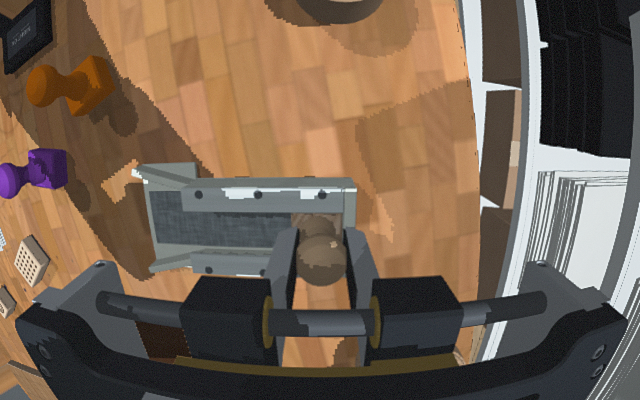

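The foot touches the stop (11 N). I release and lift off.

```bash
python3 -m creep '[{"tx":0,"ty":0,"tz":0,"turn":0,"fingers":34},{"tx":0,"ty":0,"tz":0,"turn":0,"fingers":45},{"tx":0,"ty":0,"tz":0,"turn":0,"fingers":60},{"tx":0,"ty":0,"tz":0,"turn":0,"fingers":60},{"tx":0,"ty":0,"tz":0,"turn":0,"fingers":60},{"tx":0,"ty":0,"tz":0,"turn":0,"fingers":60},{"tx":0,"ty":0,"tz":0,"turn":0,"fingers":60}]'
python3 -m creep '[{"tx":0,"ty":-0.1,"tz":0,"turn":0,"fingers":60},{"tx":0,"ty":-0.25,"tz":0,"turn":0,"fingers":60},{"tx":0,"ty":-0.4,"tz":0,"turn":0,"fingers":60},{"tx":0,"ty":-0.5,"tz":0,"turn":0,"fingers":60},{"tx":0,"ty":-0.5,"tz":0,"turn":0,"fingers":60}]'
python3 - <<'E'
from h import *
s,c,P,W=wcloud(); save('w12',c); np.savez('pics/w12.npz',P=P,W=W)
k=W[(W[...,0]>470)&(W[...,0]<545)&(W[...,1]>200)&(W[...,1]<300)&(W[...,2]>66)&(W[...,2]<90)]
print('knob',((k.max(0)+k.min(0))/2).round(1),k.min(0).round(1),k.max(0).round(1))
t=optics.camera('side'); cv2.imwrite('pics/s12.png',cv2.resize(t['frame'][90:250,270:420,::-1],None,fx=3.6,fy=3.6))
E
```

```text
clock: 17.05
eef_pos: [507.2, 251.7, 9.5]
eef_rot: [-1.572, -0.0, -0.032]
wrist_force: [0.2, 0.2, 0.7]
finger_gap: 60.0
clock: 17.55
eef_pos: [508.4, 252.4, 112.2]
eef_rot: [-1.57, -0.004, -0.032]
wrist_force: [-0.0, -0.1, -0.2]
finger_gap: 60.6
knob [507.8 247.9  73.3] [492.9 232.6  66.2] [522.7 263.2  80.4]
```

View pics/w12.png

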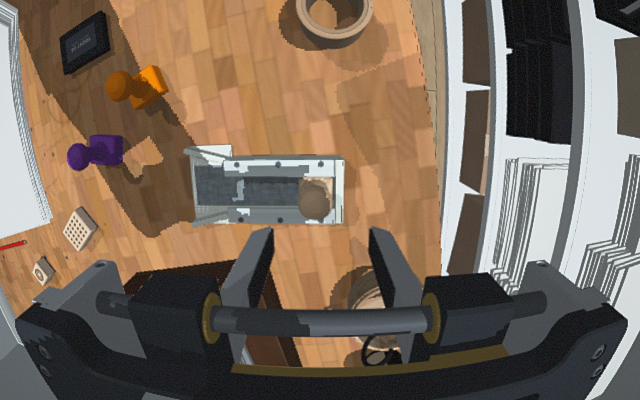

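View pics/s12.png

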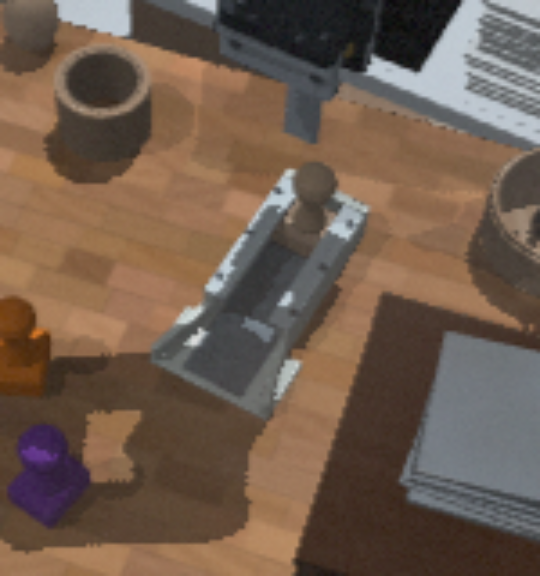

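It's at home to within about 1 mm: knob at y 247.9, expected 248.6. I'll make sure with a gentle nudge from the rear finger.

```bash
python3 -c "
from h import *
rows(507.8,250,9.5,-1.9)"
python3 -m creep '[{"tx":0,"ty":0.1,"tz":-0.01,"turn":0,"fingers":50},{"tx":0,"ty":0.25,"tz":-0.01,"turn":0,"fingers":50},{"tx":0,"ty":0.4,"tz":-0.01,"turn":0,"fingers":50},{"tx":0,"ty":0.5,"tz":-0.01,"turn":0,"fingers":50},{"tx":0,"ty":0.514,"tz":-0.01,"turn":0,"fingers":44},{"tx":0,"ty":0.514,"tz":-0.01,"turn":0,"fingers":44},{"tx":0,"ty":0.514,"tz":-0.01,"turn":0,"fingers":44}]'
python3 -m creep '[{"tx":0,"ty":0,"tz":0.01,"turn":0,"fingers":44},{"tx":0,"ty":0,"tz":0.02,"turn":0,"fingers":44},{"tx":0,"ty":0,"tz":0.025,"turn":0,"fingers":44},{"tx":0,"ty":0,"tz":0.025,"turn":0,"fingers":44}]'
```

```text
tx 0.0041 ty 0.4969 tz -0.0082 turn 0.0005 mm 99.4 clock 17.65
clock: 18.35
eef_pos: [507.3, 249.8, 6.8]
eef_rot: [-1.571, -0.001, -0.032]
wrist_force: [-0.1, 0.5, 1.0]
finger_gap: 43.9
clock: 18.75
eef_pos: [507.6, 255.0, 7.0]
eef_rot: [-1.571, -0.001, -0.031]
wrist_force: [0.2, -0.7, 0.0]
finger_gap: 44.0
```

```bash
python3 -m creep '[{"tx":0,"ty":0,"tz":0.007,"turn":0,"fingers":44},{"tx":0,"ty":0,"tz":0.012,"turn":0,"fingers":44},{"tx":0,"ty":0,"tz":0.012,"turn":0,"fingers":44}]'
python3 -m creep '[{"tx":0,"ty":0,"tz":0.005,"turn":0,"fingers":44},{"tx":0,"ty":0,"tz":0.008,"turn":0,"fingers":44},{"tx":0,"ty":0,"tz":0.008,"turn":0,"fingers":44}]'
```

```text
clock: 19.05
eef_pos: [507.6, 257.6, 7.0]
eef_rot: [-1.571, -0.001, -0.031]
wrist_force: [-0.1, -0.1, 0.7]
finger_gap: 44.1
clock: 19.35
eef_pos: [507.7, 259.2, 7.0]
eef_rot: [-1.571, -0.001, -0.031]
wrist_force: [-0.4, -1.3, -0.5]
finger_gap: 44.1
```

```bash
python3 -m creep '[{"tx":0,"ty":0,"tz":0.004,"turn":0,"fingers":44},{"tx":0,"ty":0,"tz":0.006,"turn":0,"fingers":44},{"tx":0,"ty":0,"tz":0.006,"turn":0,"fingers":44}]'
python3 - <<'E'
from h import *
s,c,P,W=wcloud(); save('w13',c)
k=W[(W[...,0]>470)&(W[...,0]<545)&(W[...,1]>200)&(W[...,1]<300)&(W[...,2]>66)&(W[...,2]<82)]
print(s['wrist_force'],'knob',((k.max(0)+k.min(0))/2).round(1),k.min(0).round(1),k.max(0).round(1))
E
```

```text
clock: 19.65
eef_pos: [507.7, 260.4, 7.0]
eef_rot: [-1.571, -0.001, -0.031]
wrist_force: [-0.4, -0.3, 0.3]
finger_gap: 44.0
[-0.3618468  -0.31478202  0.34591618] knob [506.6 260.9  74. ] [492.4 226.7  66. ] [520.7 295.2  82. ]
```

View pics/w13.png

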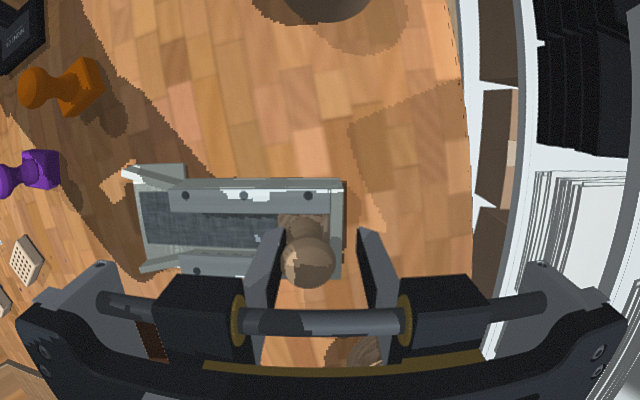

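```bash
python3 -m creep '[{"tx":0,"ty":0,"tz":0.005,"turn":0,"fingers":44},{"tx":0,"ty":0,"tz":0.009,"turn":0,"fingers":44},{"tx":0,"ty":0,"tz":0.009,"turn":0,"fingers":44}]'
python3 - <<'E'
from h import *
s,c,P,W=wcloud(); save('w14',c)
m=(abs(P[...,2]+8)<13)&(abs(P[...,0])<20)&(W[...,2]>70)&(W[...,2]<82)
k=W[m];print(s['wrist_force'],'knob',((k.max(0)+k.min(0))/2).round(1),k.min(0).round(1),k.max(0).round(1))
E
```

```text
clock: 20.0
eef_pos: [507.8, 262.3, 7.0]
eef_rot: [-1.571, -0.001, -0.031]
wrist_force: [-0.7, -1.1, 0.6]
finger_gap: 44.0
[-0.66783209 -1.07618504  0.60477255] knob [506.3 254.4  76. ] [492.3 241.3  70. ] [520.4 267.5  82. ]
```

The top tips forward under a tiny force while the foot doesn't move, so the foot is against the stop. I back off slowly to let it settle, then check.

```bash
python3 -m creep '[{"tx":0,"ty":0,"tz":-0.01,"turn":0,"fingers":44},{"tx":0,"ty":0,"tz":-0.02,"turn":0,"fingers":44},{"tx":0,"ty":0,"tz":-0.03,"turn":0,"fingers":44},{"tx":0,"ty":0,"tz":-0.04,"turn":0,"fingers":44},{"tx":0,"ty":0,"tz":-0.05,"turn":0,"fingers":44},{"tx":0,"ty":0,"tz":-0.06,"turn":0,"fingers":44},{"tx":0,"ty":0,"tz":-0.06,"turn":0,"fingers":50},{"tx":0,"ty":0,"tz":-0.06,"turn":0,"fingers":60},{"tx":0,"ty":0,"tz":-0.06,"turn":0,"fingers":60}]'
python3 -m creep '[{"tx":0,"ty":-0.1,"tz":0,"turn":0,"fingers":60},{"tx":0,"ty":-0.25,"tz":0,"turn":0,"fingers":60},{"tx":0,"ty":-0.4,"tz":0,"turn":0,"fingers":60},{"tx":0,"ty":-0.6,"tz":0,"turn":0,"fingers":60},{"tx":0,"ty":-0.7,"tz":0,"turn":0,"fingers":60},{"tx":0.2,"ty":-0.7,"tz":-0.2,"turn":0,"fingers":60},{"tx":0.2,"ty":-0.7,"tz":-0.4,"turn":0,"fingers":60},{"tx":0.2,"ty":-0.7,"tz":-0.4,"turn":0,"fingers":60},{"tx":0.2,"ty":-0.7,"tz":-0.4,"turn":0,"fingers":60}]'
python3 - <<'E'
from h import *
s,c,P,W=wcloud(); save('w15',c); np.savez('pics/w15.npz',W=W)
t=optics.camera('side'); cv2.imwrite('pics/s15.png',cv2.resize(t['frame'][90:250,270:420,::-1],None,fx=3.6,fy=3.6))
for n,V in(('w',W),('side',cloud(t))):
    A=V[(V[...,0]>470)&(V[...,0]<545)&(V[...,1]>200)&(V[...,1]<300)]
    k=A[(A[:,2]>64)&(A[:,2]<84)]
    if len(k): print(n,'knob',((k.max(0)+k.min(0))/2).round(1),k.min(0).round(1),k.max(0).round(1))
    f=A[(A[:,2]>19)&(A[:,2]<29.5)&(abs(A[:,0]-507.5)<14)]
    if len(f): print(n,'foot',f.min(0).round(1),f.max(0).round(1),len(f))
    st=A[(A[:,2]>32)&(A[:,2]<37)&(A[:,1]>262)&(abs(A[:,0]-508)<12)]
    if len(st): print(n,'stop wall',np.percentile(st[:,1],[1,99]).round(1))
E
```

```text
clock: 20.95
eef_pos: [507.4, 250.3, 7.0]
eef_rot: [-1.571, -0.001, -0.031]
wrist_force: [0.5, 0.3, -0.4]
finger_gap: 59.4
clock: 21.85
eef_pos: [544.8, 168.7, 147.1]
eef_rot: [-1.571, -0.001, -0.033]
wrist_force: [-0.3, -0.5, -0.6]
finger_gap: 60.1
w knob [508.2 245.3  73.1] [493.4 230.7  65.4] [523.1 260.   80.8]
w foot [493.5 227.6  19. ] [521.3 267.5  29.3] 300
w stop wall [266.9 274.1]
side knob [519.6 240.   67.1] [517.9 238.   64.5] [521.4 242.1  69.7]
side foot [494.1 226.8  19.3] [521.3 268.5  29.3] 74
side stop wall [267.6 274.3]
```

View pics/w15.png

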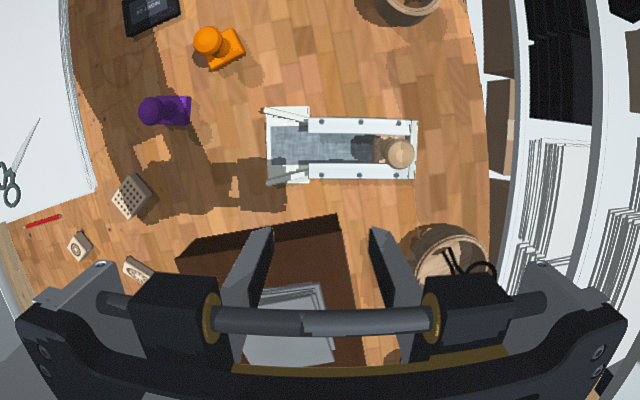

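View pics/s15.png

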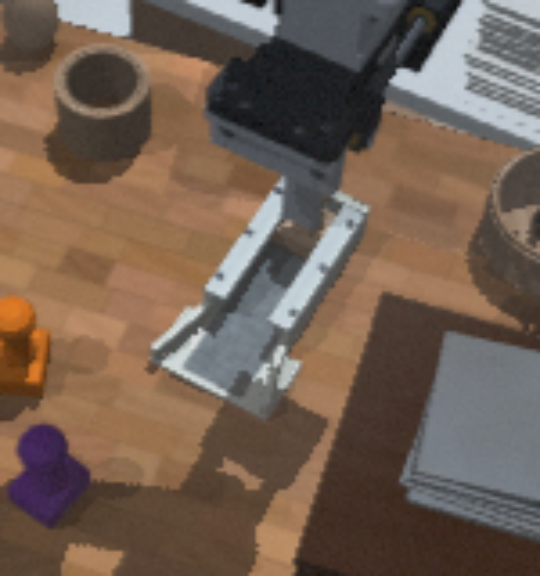

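The wrist view now puts the knob at y 245, so it may have rocked back about 3 mm. I clear the arm and measure with the fixed cameras.

```bash
python3 -m creep '[{"tx":0,"ty":-0.1,"tz":-0.2,"turn":0,"fingers":60},{"tx":-0.2,"ty":-0.1,"tz":-0.4,"turn":0,"fingers":60},{"tx":-0.4,"ty":-0.1,"tz":-0.6,"turn":0,"fingers":60},{"tx":-0.5,"ty":-0.1,"tz":-0.8,"turn":0,"fingers":60},{"tx":-0.5,"ty":-0.1,"tz":-0.9,"turn":0,"fingers":60},{"tx":-0.5,"ty":-0.1,"tz":-0.9,"turn":0,"fingers":60},{"tx":-0.5,"ty":-0.1,"tz":-0.9,"turn":0,"fingers":60}]'
cat > m.py <<'E'
from h import *
import sys
for n in('top','side'):
    t=optics.camera(n); V=cloud(t); b=(100,260,220,380) if n=='top' else (90,250,270,430)
    cv2.imwrite(f'pics/{n}{sys.argv[1]}.png',cv2.resize(t['frame'][b[0]:b[1],b[2]:b[3],::-1],None,fx=3.7,fy=3.7))
    A=V[(V[...,0]>470)&(V[...,0]<545)&(V[...,1]>200)&(V[...,1]<300)]
    k=A[(A[:,2]>60)&(A[:,2]<84)]
    if len(k): print(n,'knob',((k.max(0)+k.min(0))/2).round(1),k.min(0).round(1),k.max(0).round(1),len(k))
    f=A[(A[:,2]>20)&(A[:,2]<29.5)&(abs(A[:,0]-507.5)<13)]
    if len(f): print(n,'foot',np.percentile(f[:,1],[0,2,5,50]).round(1),'z',np.median(f[:,2]),len(f))
    st=A[(A[:,2]>32)&(A[:,2]<38)&(A[:,1]>262)&(abs(A[:,0]-508)<12)]
    if len(st): print(n,'stop wall',np.percentile(st[:,1],[1,99]).round(1))
E
python3 m.py 16
```

```text
clock: 22.65
eef_pos: [439.4, -6.2, 167.3]
eef_rot: [-1.571, -0.002, -0.03]
wrist_force: [0.4, 0.4, 0.1]
finger_gap: 60.1
top knob [509.2 246.5  73.8] [494.7 231.6  66.9] [523.6 261.4  80.8] 153
top foot [228.  228.9 229.2 234.6] z 24.856107780646443 69
top stop wall [266.6 273.6]
side knob [507.4 245.   70.3] [492.6 230.8  61.3] [522.3 259.2  79.3] 123
side foot [227.  229.1 229.4 237. ] z 24.699278216705117 72
side stop wall [267.  273.1]
```

```bash
ls pics | tail -3
```

```text
w8.png
w9.npz
w9.png
```

View pics/top16.png

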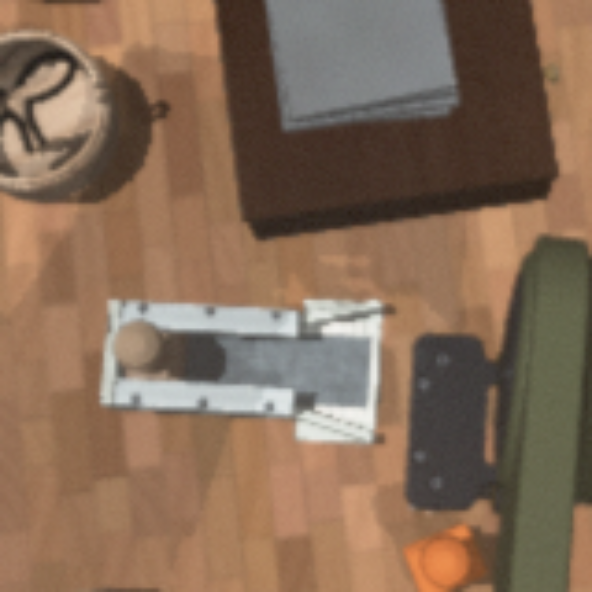

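View pics/side16.png

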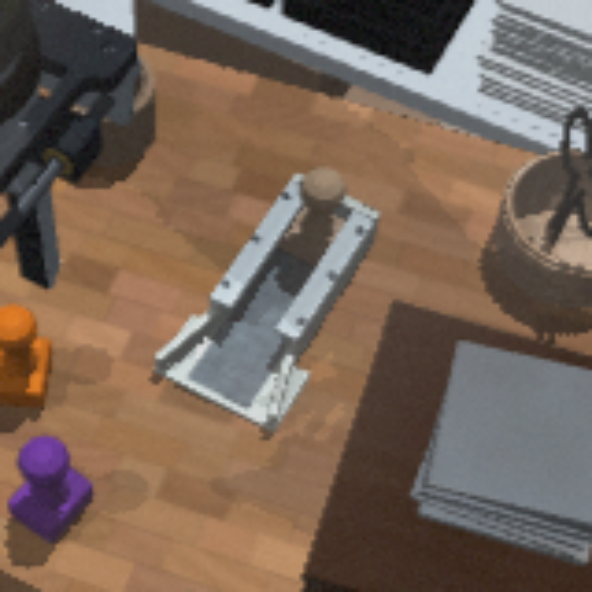

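Both fixed cameras agree: the foot's rear edge is at y≈229 where it should be 231.3, so it is 2–3 mm short. There's plenty of time, so I regrasp it where it stands, push lightly to the stop and let go.

```bash
python3 -c "
from h import *
rows(507.5,245.8,80,-1.9)"
```

```text
tx 0.3033 ty 0.4352 tz 1.2672 turn 0.0013 mm 274.7 clock 22.75
```

```bash
python3 -m creep '[{"tx":0.1,"ty":0,"tz":0.2,"turn":0,"fingers":60},{"tx":0.2,"ty":0,"tz":0.4,"turn":0,"fingers":60},{"tx":0.3,"ty":0,"tz":0.6,"turn":0,"fingers":60},{"tx":0.303,"ty":0.1,"tz":0.8,"turn":0,"fingers":60},{"tx":0.303,"ty":0.2,"tz":1,"turn":0.001,"fingers":60},{"tx":0.303,"ty":0.25,"tz":1,"turn":0.001,"fingers":60},{"tx":0.303,"ty":0.25,"tz":1,"turn":0.001,"fingers":60}]' 20
python3 -c "
from h import *
rows(507.5,245.8,9,-1.9)"
```

```text
clock: 23.45
eef_pos: [504.7, 193.7, 115.2]
eef_rot: [-1.572, 0.002, -0.029]
wrist_force: [-0.2, -0.5, 0.9]
finger_gap: 59.7
tx 0.0074 ty 0.5308 tz 0.2617 turn 0.0013 mm 118.4 clock 23.45
```

```bash
python3 -m creep '[{"tx":0.004,"ty":0,"tz":0.13,"turn":0.001,"fingers":60},{"tx":0.007,"ty":0,"tz":0.262,"turn":0.001,"fingers":60},{"tx":0.007,"ty":0.05,"tz":0.262,"turn":0.001,"fingers":60},{"tx":0.007,"ty":0.2,"tz":0.262,"turn":0.001,"fingers":60},{"tx":0.007,"ty":0.35,"tz":0.262,"turn":0.001,"fingers":60},{"tx":0.007,"ty":0.48,"tz":0.262,"turn":0.001,"fingers":60},{"tx":0.007,"ty":0.531,"tz":0.262,"turn":0.001,"fingers":60},{"tx":0.007,"ty":0.531,"tz":0.262,"turn":0.001,"fingers":60},{"tx":0.007,"ty":0.531,"tz":0.262,"turn":0.001,"fingers":60}]'
python3 -m creep '[{"tx":0,"ty":0,"tz":0,"turn":0,"fingers":20},{"tx":0,"ty":0,"tz":0,"turn":0,"fingers":20},{"tx":0,"ty":0,"tz":0,"turn":0,"fingers":20},{"tx":0,"ty":0,"tz":0,"turn":0,"fingers":20},{"tx":0,"ty":0,"tz":0,"turn":0,"fingers":20},{"tx":0,"ty":0,"tz":0,"turn":0,"fingers":20},{"tx":0,"ty":0,"tz":0,"turn":0,"fingers":20},{"tx":0,"ty":0,"tz":0,"turn":0,"fingers":20}]' 20
```

```text
clock: 24.35
eef_pos: [508.2, 245.7, 10.2]
eef_rot: [-1.572, 0.001, -0.033]
wrist_force: [0.4, 0.7, 1.1]
finger_gap: 59.8
clock: 25.15
eef_pos: [508.3, 245.8, 10.4]
eef_rot: [-1.571, 0.0, -0.032]
wrist_force: [1.1, -0.0, 3.1]
finger_gap: 27.7
```

Gripped as it stands. Now I push in small steps until it meets the stop.

```bash
python3 -m creep '[{"tx":0,"ty":0.002,"tz":0.005,"turn":0,"fingers":20},{"tx":0,"ty":0.002,"tz":0.01,"turn":0,"fingers":20},{"tx":0,"ty":0.002,"tz":0.01,"turn":0,"fingers":20}]'
python3 -m creep '[{"tx":0,"ty":0,"tz":0.005,"turn":0,"fingers":20},{"tx":0,"ty":0,"tz":0.005,"turn":0,"fingers":20}]'
python3 -m creep '[{"tx":0,"ty":0,"tz":0.005,"turn":0,"fingers":20},{"tx":0,"ty":0,"tz":0.005,"turn":0,"fingers":20}]'
```

```text
clock: 25.45
eef_pos: [508.6, 247.4, 10.5]
eef_rot: [-1.572, -0.0, -0.032]
wrist_force: [-0.7, -4.3, 8.5]
finger_gap: 27.4
clock: 25.65
eef_pos: [508.7, 248.4, 10.5]
eef_rot: [-1.572, -0.0, -0.032]
wrist_force: [-0.4, -1.3, 3.3]
finger_gap: 27.9
clock: 25.85
eef_pos: [508.8, 249.2, 10.6]
eef_rot: [-1.573, -0.0, -0.032]
wrist_force: [-0.4, -4.7, 4.9]
finger_gap: 27.7
```

```bash
python3 -m creep '[{"tx":0,"ty":0,"tz":0.005,"turn":0,"fingers":20},{"tx":0,"ty":0,"tz":0.005,"turn":0,"fingers":20}]'
python3 -m creep '[{"tx":0,"ty":0,"tz":0.005,"turn":0,"fingers":20},{"tx":0,"ty":0,"tz":0.005,"turn":0,"fingers":20}]'
```

```text
clock: 26.05
eef_pos: [508.8, 249.5, 10.6]
eef_rot: [-1.574, 0.0, -0.032]
wrist_force: [-1.2, -7.5, 5.7]
finger_gap: 27.8
clock: 26.25
eef_pos: [508.8, 249.5, 10.7]
eef_rot: [-1.576, 0.0, -0.032]
wrist_force: [-1.9, -9.4, 7.1]
finger_gap: 27.6
```

It is against the stop: position holds at 249.5 while the force rises to 9 N. I release and move well away.

```bash
python3 -m creep '[{"tx":0,"ty":0,"tz":0,"turn":0,"fingers":30},{"tx":0,"ty":0,"tz":0,"turn":0,"fingers":34},{"tx":0,"ty":0,"tz":0,"turn":0,"fingers":45},{"tx":0,"ty":0,"tz":0,"turn":0,"fingers":60},{"tx":0,"ty":0,"tz":0,"turn":0,"fingers":60},{"tx":0,"ty":0,"tz":0,"turn":0,"fingers":60},{"tx":0,"ty":0,"tz":0,"turn":0,"fingers":60}]'
python3 -m creep '[{"tx":0,"ty":-0.1,"tz":0,"turn":0,"fingers":60},{"tx":0,"ty":-0.25,"tz":0,"turn":0,"fingers":60},{"tx":0,"ty":-0.4,"tz":0,"turn":0,"fingers":60},{"tx":0,"ty":-0.6,"tz":0,"turn":0,"fingers":60},{"tx":0,"ty":-0.7,"tz":0,"turn":0,"fingers":60},{"tx":0,"ty":-0.7,"tz":-0.2,"turn":0,"fingers":60},{"tx":0,"ty":-0.7,"tz":-0.4,"turn":0,"fingers":60},{"tx":0,"ty":-0.7,"tz":-0.6,"turn":0,"fingers":60},{"tx":-0.1,"ty":-0.7,"tz":-0.8,"turn":0,"fingers":60},{"tx":-0.2,"ty":-0.7,"tz":-1,"turn":0,"fingers":60},{"tx":-0.3,"ty":-0.7,"tz":-1,"turn":0,"fingers":60},{"tx":-0.3,"ty":-0.7,"tz":-1,"turn":0,"fingers":60}]'
python3 m.py 17
```

```text
clock: 26.95
eef_pos: [508.8, 249.6, 10.7]
eef_rot: [-1.576, 0.001, -0.032]
wrist_force: [-0.6, 0.6, -0.5]
finger_gap: 60.2
clock: 28.15
eef_pos: [441.3, 51.6, 152.0]
eef_rot: [-1.576, 0.0, -0.034]
wrist_force: [0.0, 0.2, 0.5]
finger_gap: 60.3
top knob [509.3 248.5  72.7] [494.6 234.   65.2] [524.1 263.1  80.2] 157
top foot [230.2 231.2 231.5 236.8] z 25.160581312192235 71
top stop wall [266.7 274. ]
side knob [508.1 247.3  70.7] [494.  232.7  61.2] [522.2 261.9  80.1] 125
side foot [229.6 230.9 231.3 239.9] z 24.72208610062974 70
side stop wall [266.  273.4]
```

View pics/side17.png

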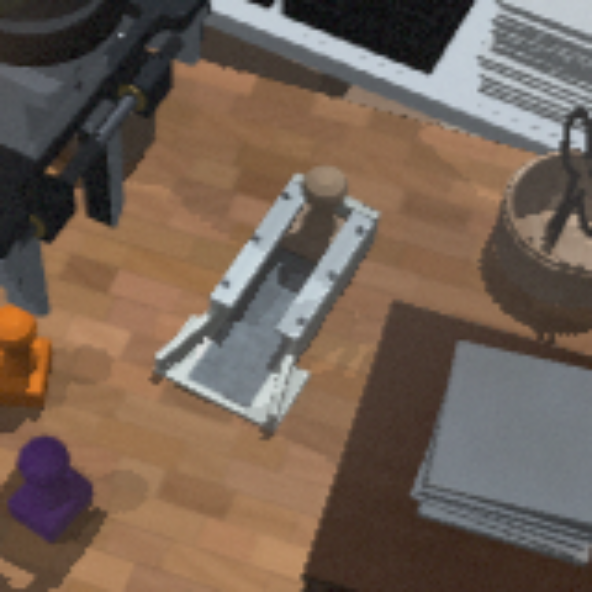

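View pics/top17.png

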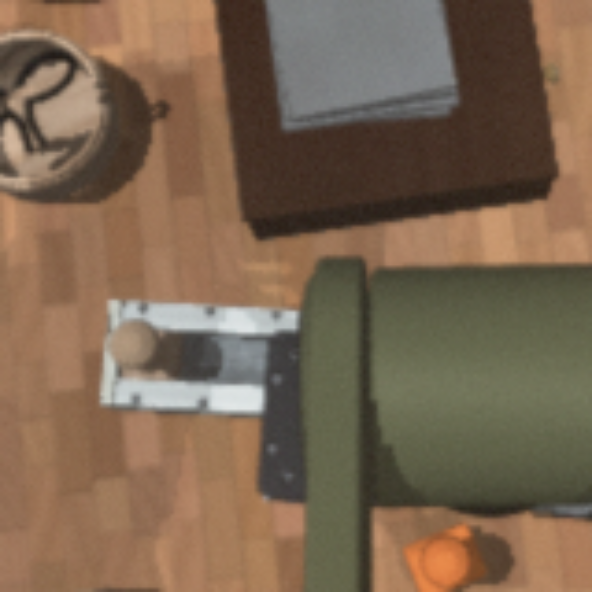

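The foot's rear edge is now at y 231.3, which matches home. The stamp stands upright with its foot on the floor (top at 25 mm), and the arm is clear. I hand it in.

```bash
python3 -c "
from cell import manip
print(manip.sign_off())"
```

```text
the job is handed in; nothing more can be done
None
```

The beech handle stamp is in the white rail: entered from the flared end, slid under both lips to the stop, let go, and handed in at about 28 s of the 42 s. The robot reported no verdict.

- **Final checks:** both fixed cameras put the foot's rear edge at y ≈ 231.3 mm, where fully home should be. The foot's top reads about 25 mm, so it stands flat on the rail floor. The gripper was open and clear of everything. The largest wrist force I saw was about 12 N.
- **Failed grasps:** the first two grasps missed because the real fingertips end about 35 mm short of the stated tool point, so the fingers shut on top of the knob. They did not shift the stamp; I measured the offset and the third grasp held.
- **Extra push:** a nudge to check the first release tipped the stamp, and it settled 2–3 mm short of home. I regrasped it, pushed it against the stop at about 9 N and let go again.
- **Small disagreement:** the two cameras differ by about 1 mm on the knob's position (y 248.5 and 247.3 mm, home about 248.8), within the 2 mm calibration.

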